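Pack the spares tray and lock its arm with the splined key

TASK

Pack the loose spares on the right of the bench (three or four of: a low and a high carton, a lampholder, an insulator) into the shallow tray, upright, flat on its floor and side by side in a single row. Then lock them in: take the T-handled key from its mat, turn it until its slots line up with the teeth of the tray's shaft, slide it fully home, and with it turn the retaining arm over the row as far as it goes. Finally draw the key off, stand it upright on its mat again, and leave the other things on the bench where they are.

Things in the scene. Friction and masses are not known exactly. Their poses are not given: they have to be found in the camera images.
- tray_floor (a point): Centre of the inner floor of a shallow plywood tray fixed to the bench. Inside it is 66 mm along its x and 282 mm along its y axis, z up; the floor lies 4 mm above the bench, the 6 mm walls rise 16 mm above the floor. The row of items runs along y (cartons fit only with their long side along y; three or four items are there, at most 265 mm in all). A post stands at x = 0, y = -188 mm, beyond the -y wall.
- shaft_foot (a point): On the axis of the lock that turns on the post (42 mm across), 79 mm above the bench, on the top face of a steel collar 52 mm across; turns with it. Above it stands the splined shaft: four teeth in a cross, along +x, -x, +y, -y of this frame, 38 mm from tip to tip, 8 mm wide, 22 mm high, the top 6 mm narrower (34 x 5 mm) as a lead-in. The arm points along -x of this frame.
- shaft_top (a point): Centre of the shaft's top end, 22 mm above shaft_foot, axes as shaft_foot. Below the shaft the retaining arm is fixed to the collar: a flat steel arm along -x of this frame, reaching 192 mm from the axis, 24 mm wide, from 69.5 to 79 mm above the bench, so it passes over the packed items (tallest 66 mm above the bench).
- lock (a joint): Turn of collar, shaft and arm about the post's vertical axis, rad. 0: open, arm along -x of the tray (roughly to the robot). Grows clockwise seen from above. 1.571: end stop, locked, arm along +y of the tray over the middle of the row. Stiff: stays where it is left, turning takes about 0.15 N m. Starts between 0.1 and 0.4.
- key_bar (a point): Centre of the key's T-handle, 64 mm above the key's underside, z up: a black bar along this x axis, 90 mm long, 16 mm wide (y), 20 mm high, on a 12 mm stem that leaves 22 mm free between bar and hub. Mass about 0.25 kg. The key stands upright on its mat at the start. Fully home on the shaft this point is 64 mm above shaft_foot.
- key_foot (a point): Centre of the underside of the key's hub, axes as key_bar. The hub is a dark steel disc, 60 mm across and 8 mm thick, on four square dogs 24 mm high, together 42 x 42 mm. Between the dogs is a cross of slots, 11 mm wide, along this x and y, open at the bottom: it fits over the four teeth in any of four quarter turns, with about 5 degrees of play. Home, the dogs stand on the collar.
- key: The whole key; origin and axes as key_foot.
- mat_top (a point): Centre of the top face of the black square rubber mat of the key, 90 x 90 x 4 mm, fixed on the bench.
- fuse_carton_mid (a point): Centre of the lower carton: 58 mm along x, 95 mm along y, 48 mm high (z up), about 0.12 kg. May be absent.
- clip_carton_mid (a point): Centre of the higher, shorter carton: 60 mm along x, 85 mm along y, 60 mm high (z up), about 0.12 kg. May be absent.
- lampholder_mid (a point): Centre of a brown moulded lampholder standing on its wide end: round, 42 mm across at most, 62 mm high, narrowing to a neck above (z up). May be absent.
- insulator_mid (a point): Centre of a white porcelain bobbin insulator standing upright: round, 42 mm across its flanges, 46 mm high (z up). May be absent.
- tape: Bystander: roll of black tape lying flat, 58 mm across, 19 mm high; origin at the centre of its underside.
- terminal_strip: Bystander: white screw terminal strip lying flat, 98 mm along y, 22 mm wide, 16 mm high; origin at the centre of its underside.

How it is judged:
On the way, in this order (a step that is already met when the one before it is completed fails the run):
1. every spare that is there stands flat in the tray, the arm still open (x of fuse_carton_mid in the frame of tray_floor between -0.018 and 0.018 m and y of fuse_carton_mid in the frame of tray_floor between -0.13 and 0.13 m and z of fuse_carton_mid in the frame of tray_floor below 0.028 m and angle between each of fuse_carton_mid, clip_carton_mid, lampholder_mid, insulator_mid's own z axis and vertical below 0.08 rad and linear speed of each of fuse_carton, clip_carton, lampholder, insulator below 0.02 m/s and x of clip_carton_mid in the frame of tray_floor between -0.018 and 0.018 m and y of clip_carton_mid in the frame of tray_floor between -0.13 and 0.13 m and z of clip_carton_mid in the frame of tray_floor below 0.034 m and x of lampholder_mid in the frame of tray_floor between -0.018 and 0.018 m and y of lampholder_mid in the frame of tray_floor between -0.13 and 0.13 m and z of lampholder_mid in the frame of tray_floor below 0.035 m and x of insulator_mid in the frame of tray_floor between -0.018 and 0.018 m and y of insulator_mid in the frame of tray_floor between -0.13 and 0.13 m and z of insulator_mid in the frame of tray_floor below 0.027 m and value of joint lock below 0.7 rad), for 0.3 s.
2. the key is fully home on the shaft, the arm still open (horizontal distance between key_bar and shaft_foot below 0.005 m and z of key_bar in the frame of shaft_foot below 0.067 m and angle between key_bar's own z axis and vertical below 0.06 rad and value of joint lock below 0.7 rad), for 0.2 s.
3. the key, still home, has turned the arm to its stop (horizontal distance between key_bar and shaft_foot below 0.005 m and z of key_bar in the frame of shaft_foot below 0.067 m and angle between key_bar's own z axis and vertical below 0.06 rad and value of joint lock above 1.5 rad), for 0.2 s.
At the end, for the whole second after the job is handed in: Every spare present stands upright and at rest flat on the tray's floor (within 4 mm of height and 0.08 rad), the retaining arm is at its stop (over 1.5 rad), and the key stands upright and at rest on its mat, its axis within 35 mm of the mat's centre along both sides (x of fuse_carton_mid in the frame of tray_floor between -0.018 and 0.018 m and y of fuse_carton_mid in the frame of tray_floor between -0.13 and 0.13 m and z of fuse_carton_mid in the frame of tray_floor below 0.028 m and angle between each of fuse_carton_mid, clip_carton_mid, lampholder_mid, insulator_mid, key_bar's own z axis and vertical below 0.08 rad and linear speed of each of fuse_carton, clip_carton, lampholder, insulator, key below 0.02 m/s and x of clip_carton_mid in the frame of tray_floor between -0.018 and 0.018 m and y of clip_carton_mid in the frame of tray_floor between -0.13 and 0.13 m and z of clip_carton_mid in the frame of tray_floor below 0.034 m and x of lampholder_mid in the frame of tray_floor between -0.018 and 0.018 m and y of lampholder_mid in the frame of tray_floor between -0.13 and 0.13 m and z of lampholder_mid in the frame of tray_floor below 0.035 m and x of insulator_mid in the frame of tray_floor between -0.018 and 0.018 m and y of insulator_mid in the frame of tray_floor between -0.13 and 0.13 m and z of insulator_mid in the frame of tray_floor below 0.027 m and value of joint lock above 1.5 rad and x of key_bar in the frame of mat_top between -0.035 and 0.035 m and y of key_bar in the frame of mat_top between -0.035 and 0.035 m and z of key_bar in the frame of mat_top below 0.068 m); the robot touches nothing.
It fails at once if a bystander (the tape, the terminal strip) is moved more than 5 cm (distance of any of tape, terminal_strip from where it was at the start of the episode above 0.05 m).
Of fuse_carton, clip_carton, lampholder, insulator only 3 to 4 are there at a start; the rules pass over those that are not, and their reading is None.
At some moment in a run one of fuse_carton, clip_carton may be knocked a few centimetres aside while the robot is not near it.
It also fails if it takes over 210 s, if anything falls off the work surface, if the arm or the gripper's body presses on something with over 40 N, if the wrist force passes 120 N, or if a joint passes its speed limit or range.

ROBOT

A 6-joint arm with a two-finger parallel gripper is mounted at the origin on the work surface; the furniture and walls round the work are solid. World frame = base frame: x ahead of the robot, y to its left, z up, the work surface at z = 0. Lengths are in m, angles in rad, forces in N, time in s.
With the tool pointing down it reaches from about 0.3 to 1 m from the base axis. Payload 5.1 kg.
Tool frame: the origin (TCP) lies midway between the tips of the shut fingers; the grasp point (between the pads) lies 19 mm behind it; z points along the fingers, y is the line along which they close (so a half turn about z gives the same grasp; the last joint's range is limited). The gripper opens to 95 mm and grips with 3 to 60 N. Pads are 20 mm wide; open, the fingers measure 119 mm over their backs; the gripper's body (75 mm by 180 mm) begins 59 mm behind the grasp point.
Start: joints at [1.107, 0.124, 1.65, -0, 1.367, -0.083], TCP at [0.242, 0.603, 0.215] pointing down, gripper open.
Joint ranges: [-2.61, 2.61], [-1.02, 2.33], [0.03, 2.71], [-1.35, 4.49], [0.32, 2.68], [-2.91, 2.91]. Speed limits (rad/s): [2.57, 2.57, 3.14, 3.14, 3.14, 3.14].

INTERFACE

Orientations are given as a unit quaternion [w, x, y, z].
In Python, from cell import get_obs, viewer, sign_off gives the robot as it stands. The module is installed in compiled form; this text tells all that it offers.
- The arm moves only by the tool arm_command, never from a script. Its argument "moves" is a list of rows, each an object of numbers: "tx", "ty", "tz": the shift along the tool's x, y, z in mm; "wx", "wy", "wz": the turn, a rotation vector about the tool's x, y, z in rad. In form: [{"tx": .., "ty": .., "tz": .., "wx": .., "wy": .., "wz": ..}, ...]. A call has 1 to 20 rows; each row shifts and turns the commanded pose from where the row before left it, along the tool's axes as they then stand; what a row does not reach is not made up. A row lasts 1/8 s, in which the tool goes at most 62.5 mm and 10.7 degrees, less where a joint would pass 70% of its speed; a pose out of reach is approached as far as the arm can. A call is refused whole if a number of a shift passes 62.5 or a number of a turn 0.188, either way. A call with a gripper value outside its range is refused whole. "claw" is the opening, from 0 (shut) to 1 (fully open), set as the call begins (left out, the last holds). The fingers move at their own pace and stop on an object; the grip force is fixed at half the most. Time passes only in rows, so rows that do not move let the fingers close. It gives the time, the measured TCP pose, the force, the opening and the grip force at its end, in the units of the state.
- get_obs(): the state, without advancing time (a new reading comes with each control period).
- viewer.read_camera(name): name is "scene" or "top" or "wrist"; returns the picture (400x640x3 uint8, red, green, blue); there is no depth.
- viewer.camera_model(name): a dict with "intrinsics" (3x3 intrinsics, pixels), "R" (3x3) and "t" (3): a world point X has camera coordinates R X + t; the wrist camera has in their place "hand_eye" (4x4, takes a point from camera to tool coordinates, whose origin is the TCP and whose axes are the flange's). Camera axes: x right, y down, z forward; pixel columns grow to the right and rows downward; lengths in m; the calibration is good to about 2 mm. A picture is of the moment at which its call begins: read the wrist's pose just before it. camera_model takes no time and is no camera call.
- sign_off(): hands the job in; it is judged then, once.
The state is a dict: "t": time; "joint_pos": joint angles; "qvel": joint speeds; "effort": joint torques, N m; "eef_pos": TCP position; "orientation": TCP orientation; "contact_force": force on the tool from outside, world axes, zero at the start; "torque": the same for the moment, N m; "width": finger opening in m; "finger_force": force on a finger pad.
Only numpy, scipy, OpenCV 4.12 (cv2) and the standard library are available. Lean on these libraries where they do the work, as an engineer would, in place of code of your own. Each camera call takes 0.05 s, during which the arm holds its last target. There are 200 camera calls.

## Working session

There is one attempt and no reset: what is moved stays moved. The work goes in short steps, Python scripts to look and compute and a tool call to move; the robot and the scene stay as the last step left them, time stands still between calls to the robot, and variables do not carry over. Pictures are saved under pics/ and viewed, at most 14 in all, crops included, and the job is handed in when it is done.

Besides the shell and the picture viewer there is one more tool, called after "Call:" as name(argument=value, ...), one argument or row to a line, values as JSON. arm_command: Moves the arm, as the interface text tells. Its arguments: {"type":"object","properties":{"moves":{"type":"array","items":{"type":"object","properties":{"tx":{"type":"number"},"ty":{"type":"number"},"tz":{"type":"number"},"wx":{"type":"number"},"wy":{"type":"number"},"wz":{"type":"number"}}}},"claw":{"type":"number"}},"required":["moves"]}

```bash
mkdir -p pics
cat > h.py <<'E'
import numpy as np, cv2
from cell import get_obs, viewer, sign_off
from scipy.spatial.transform import Rotation as Ro
def Rt(o):
    q=o["orientation"]; return Ro.from_quat([q[1],q[2],q[3],q[0]]).as_matrix(), np.array(o["eef_pos"])
def cam(name,o=None):
    m=viewer.camera_model(name); K=np.array(m["intrinsics"])
    if "R" in m: return K,np.array(m["R"]),np.array(m["t"]).ravel()
    o=o or get_obs(); R,p=Rt(o); H=np.array(m["hand_eye"])
    Rc=R@H[:3,:3]; c=R@H[:3,3]+p
    return K,Rc.T,-Rc.T@c
def back(c,uv,z):
    K,R,t=c; d=R.T@np.linalg.solve(K,np.array([uv[0],uv[1],1.])); C=-R.T@t
    return C+d*(z-C[2])/d[2]
def proj(c,X):
    K,R,t=c; p=K@(R@np.array(X)+t); return p[:2]/p[2]
def snap(name,f):
    im=viewer.read_camera(name); cv2.imwrite("pics/"+f,im[:,:,::-1]); return im
E
python3 - <<'E'
from h import *
o=get_obs(); print(o); print(Rt(o)[0].round(3))
for n in ("top","scene"):
    snap(n,n+"0.png"); c=cam(n); print(n,c[0].round(1).tolist(),(-c[1].T@c[2]).round(3),c[1].round(3).tolist())
print(viewer.camera_model("wrist"))
E
```

```text
{'t': 0.0, 'joint_pos': array([ 1.10739086e+00,  1.24509298e-01,  1.65167254e+00, -1.27481357e-05,
        1.36746028e+00, -8.26095552e-02]), 'qvel': array([ 7.68747833e-04, -1.16175670e-03,  1.38553644e-03, -3.61130974e-04,
        2.17812597e-04,  7.16762778e-05]), 'effort': array([ 1.95223343e-03, -4.17612469e+01, -3.59930527e+01,  7.75724254e-02,
        4.93627042e-02, -1.89209377e-04]), 'eef_pos': array([0.24133058, 0.60285663, 0.21338518]), 'orientation': array([-2.70287253e-04,  1.89248304e-01,  9.81928729e-01, -9.88464283e-04]), 'contact_force': array([-0.42314477,  0.09467375, -0.66339947]), 'torque': array([0.08146947, 0.00701147, 0.0128818 ]), 'finger_force': 0.0, 'width': 0.0951662431919816}
[[-0.928  0.372 -0.001]
 [ 0.372  0.928 -0.002]
 [ 0.    -0.002 -1.   ]]
top [[417.5, 0.0, 319.9], [0.0, 417.5, 195.9], [0.0, 0.0, 1.0]] [ 0.215 -0.092  1.221] [[0.002, -1.0, 0.004], [-0.989, -0.003, -0.149], [0.149, -0.003, -0.989]]
scene [[443.4, 0.0, 317.1], [0.0, 443.4, 202.8], [0.0, 0.0, 1.0]] [ 0.058 -0.804  0.92 ] [[0.9, -0.435, -0.014], [-0.322, -0.645, -0.692], [0.292, 0.628, -0.721]]
{'intrinsics': array([[339.87933302,   0.        , 318.25091949],
       [  0.        , 339.87933302, 200.40319324],
       [  0.        ,   0.        ,   1.        ]]), 'hand_eye': array([[-4.61909706e-04, -9.55022318e-01, -2.96533570e-01,
         8.52380607e-02],
       [ 9.99999763e-01, -2.89965777e-04, -6.23827542e-04,
        -7.60333606e-05],
       [ 5.09784638e-04, -2.96533788e-01,  9.55022226e-01,
        -1.70062534e-01],
       [ 0.00000000e+00,  0.00000000e+00,  0.00000000e+00,
         1.00000000e+00]])}
```

View pics/top0.png

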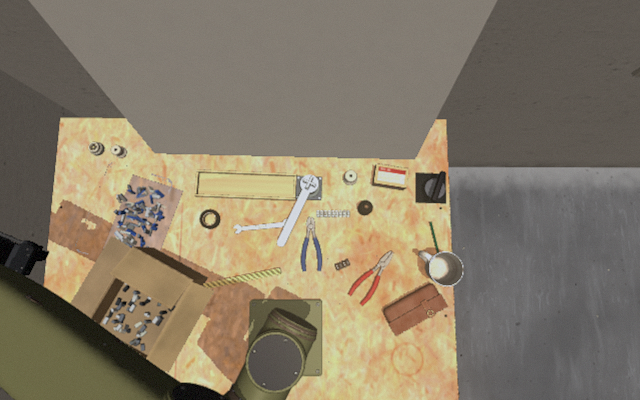

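View pics/scene0.png

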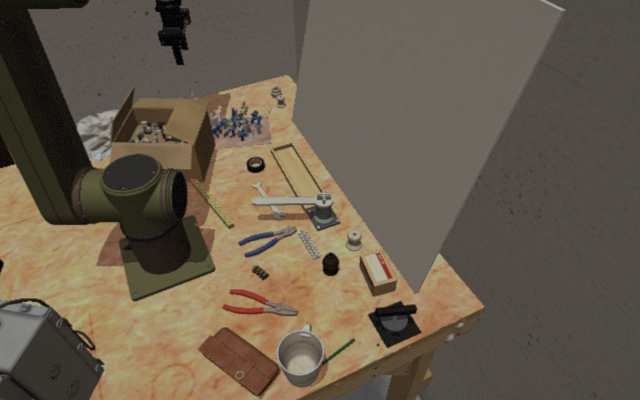

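The top view shows three spares: the insulator (350,177), a carton with a red/white label (390,176) and the lampholder (365,208). The key is on its mat at (431,188), the tray spans (197–297, 172–198), the post is at (309,184) and the terminal strip is at (333,214). A wall stands just behind the tray.

Run:
```python
from h import *
c=cam("top"); s=cam("scene")
for n,uv,z in [("ins",(350,176),.046),("carton tl",(375,164),.05),("carton tr",(408,166),.05),("carton br",(407,189),.05),("carton bl",(374,186),.05),("lamp",(365,207),.05),("key",(433,187),.07),("mat tl",(416,173),.004),("mat tr",(446,173),.004),("mat bl",(416,203),.004),("mat br",(446,204),.004),("tray tl",(199,172),.02),("tray tr",(297,176),.02),("tray br",(295,199),.02),("tray bl",(197,195),.02),("post",(309,183),.1),("armtip",(282,244),.079),("wall l",(157,153),0),("wall r",(416,158),0)]:
    print(n,back(c,uv,z).round(3))
for n,uv,z in [("ins",(354,235),.046),("lamp",(331,257),.06),("key",(396,311),.068),("cart",(377,268),.05),("wall r",(418,290),0),("post",(323,199),.1)]: print("scene",n,back(s,uv,z).round(3))
```

```text
ins [ 0.45  -0.182  0.046]
carton tl [ 0.484 -0.254  0.05 ]
carton tr [ 0.479 -0.349  0.05 ]
carton br [ 0.412 -0.344  0.05 ]
carton bl [ 0.42 -0.25  0.05]
lamp [ 0.36  -0.224  0.05 ]
key [ 0.414 -0.413  0.07 ]
mat tl [ 0.468 -0.382  0.004]
mat tr [ 0.468 -0.472  0.004]
mat bl [ 0.378 -0.379  0.004]
mat br [ 0.375 -0.468  0.004]
tray tl [0.466 0.258 0.02 ]
tray tr [ 0.455 -0.029  0.02 ]
tray br [ 0.387 -0.024  0.02 ]
tray bl [0.398 0.261 0.02 ]
post [ 0.419 -0.066  0.1  ]
armtip [0.254 0.007 0.079]
wall l [0.528 0.393 0.   ]
wall r [ 0.515 -0.385  0.   ]
scene ins [ 0.447 -0.188  0.046]
scene lamp [ 0.358 -0.233  0.06 ]
scene key [ 0.415 -0.429  0.068]
scene cart [ 0.445 -0.304  0.05 ]
scene wall r [ 0.522 -0.374  0.   ]
scene post [ 0.41  -0.085  0.1  ]
```

Call:
arm_command(
  moves=[
    {"wz":-0.127,"tz":-15},
    {"wz":-0.127,"tz":-15},
    {"wz":-0.127,"tz":-10},
  ],
  claw=1,
)

```text
$.moves[0]: bad value
```

Call:
arm_command(
  moves=[
    {"ty":-44,"tx":-8},
    {"ty":-44,"tx":-8},
    {"ty":-44,"tx":-8},
    {"ty":-44,"tx":-8},
    {"ty":-44,"tx":-8},
    {"ty":-44,"tx":-8},
    {"ty":-44,"tx":-8},
    {"ty":-44,"tx":-8},
    {"ty":-44,"tx":-8},
    {"ty":-44,"tx":-8},
    {"ty":-44,"tx":-8},
    {"ty":-44,"tx":-8},
    {"ty":-44,"tx":-8},
    {"ty":-44,"tx":-8},
    {"ty":-44,"tx":-8},
    {"ty":-44,"tx":-8},
    {"ty":-44,"tx":-8},
    {"ty":-44,"tx":-8},
    {"ty":-44,"tx":-8},
    {"ty":-44,"tx":-8},
  ],
)

```text
$.moves[0]: bad value
```

Run:
```python
from h import *
import pickle
snap("wrist","w1.png"); o=get_obs(); print(Rt(o)); pickle.dump(o,open("w1.pkl","wb")); im=snap("scene","s1.png")
```

```text
(array([[-9.28370603e-01,  3.71655123e-01, -7.01848377e-04],
       [ 3.71655766e-01,  9.28369511e-01, -1.42923472e-03],
       [ 1.20392228e-04, -1.58770550e-03, -9.99998732e-01]]), array([0.24137755, 0.60300217, 0.21368892]))
```

View pics/w1.png

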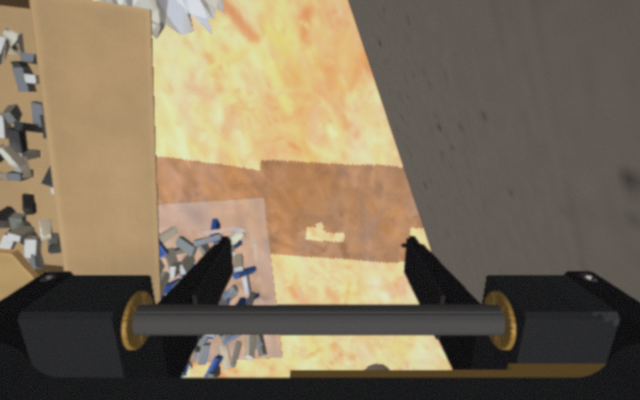

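View pics/s1.png

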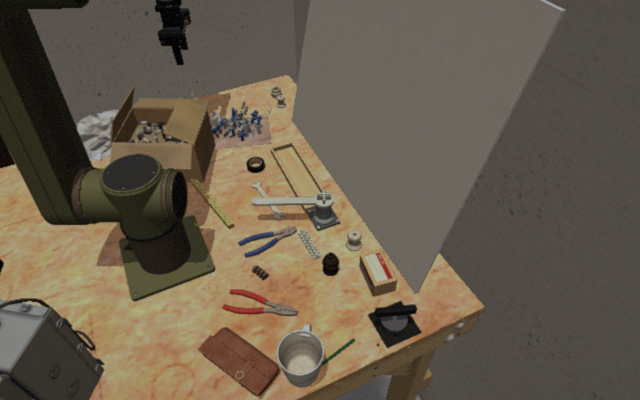

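The moves were refused because every key is needed. In this wrist view the gripper body is wide along tool y, and the fingers come in at (215,250) and (420,250).

Call:
arm_command(
  moves=[
    {"tx":0,"ty":0,"tz":-15,"wx":0,"wy":0,"wz":-0.127},
    {"tx":0,"ty":0,"tz":-15,"wx":0,"wy":0,"wz":-0.127},
    {"tx":0,"ty":0,"tz":-10,"wx":0,"wy":0,"wz":-0.127},
  ],
  claw=1,
)

```text
t: 0.57
eef_pos: [0.2416, 0.6035, 0.2553]
orientation: [0.0, -0.002, 1.0, 0.0]
contact_force: [0.2, -0.3, -0.7]
width: 0.095
finger_force: 0.0
```

Call:
arm_command(
  moves=[
    {"tx":-8,"ty":-44,"tz":0,"wx":0,"wy":0,"wz":0},
    {"tx":-8,"ty":-44,"tz":0,"wx":0,"wy":0,"wz":0},
    {"tx":-8,"ty":-44,"tz":0,"wx":0,"wy":0,"wz":0},
    {"tx":-8,"ty":-44,"tz":0,"wx":0,"wy":0,"wz":0},
    {"tx":-8,"ty":-44,"tz":0,"wx":0,"wy":0,"wz":0},
    {"tx":-8,"ty":-44,"tz":0,"wx":0,"wy":0,"wz":0},
    {"tx":-8,"ty":-44,"tz":0,"wx":0,"wy":0,"wz":0},
    {"tx":-8,"ty":-44,"tz":0,"wx":0,"wy":0,"wz":0},
    {"tx":-8,"ty":-44,"tz":0,"wx":0,"wy":0,"wz":0},
    {"tx":-8,"ty":-44,"tz":0,"wx":0,"wy":0,"wz":0},
    {"tx":-8,"ty":-44,"tz":0,"wx":0,"wy":0,"wz":0},
    {"tx":-8,"ty":-44,"tz":0,"wx":0,"wy":0,"wz":0},
    {"tx":-8,"ty":-44,"tz":0,"wx":0,"wy":0,"wz":0},
    {"tx":-8,"ty":-44,"tz":0,"wx":0,"wy":0,"wz":0},
    {"tx":-8,"ty":-44,"tz":0,"wx":0,"wy":0,"wz":0},
    {"tx":-8,"ty":-44,"tz":0,"wx":0,"wy":0,"wz":0},
    {"tx":-8,"ty":-44,"tz":0,"wx":0,"wy":0,"wz":0},
    {"tx":-8,"ty":-44,"tz":0,"wx":0,"wy":0,"wz":0},
    {"tx":0,"ty":0,"tz":0,"wx":0,"wy":0,"wz":0},
    {"tx":0,"ty":0,"tz":0,"wx":0,"wy":0,"wz":0},
  ],
)

```text
t: 3.08
eef_pos: [0.3855, -0.1881, 0.2544]
orientation: [-0.0, 0.0, 1.0, 0.0]
contact_force: [0.6, -0.3, -0.0]
width: 0.0955
finger_force: 0.0
```

Run:
```python
from h import *
import pickle
o=get_obs(); snap("wrist","w2.png"); print(Rt(o),o["joint_pos"]); pickle.dump(o,open("w2.pkl","wb"))
```

```text
(array([[-9.99999861e-01,  8.72882675e-05, -5.19459233e-04],
       [ 8.68693528e-05,  9.99999671e-01,  8.06411817e-04],
       [ 5.19529452e-04,  8.06366580e-04, -9.99999540e-01]]), array([ 0.3855282 , -0.18810623,  0.25437608])) [-5.79481148e-01 -4.13933374e-01  2.06405661e+00  3.91516149e-04
  1.49234566e+00 -2.15022125e+00]
```

View pics/w2.png

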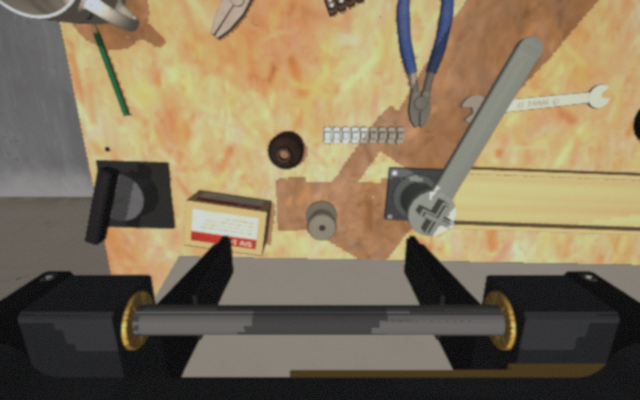

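The wrist view shows the lampholder at (287,149), the insulator at (322,220), the carton around (230,220), the key at (105,200), the shaft at (433,213) and the arm tip at (530,45). I'll enlarge it for accurate pixels.

Run:
```python
import cv2
im=cv2.imread("pics/w2.png")[125:275,75:475]
cv2.imwrite("pics/w2c.png",cv2.resize(im,None,fx=2,fy=2,interpolation=cv2.INTER_CUBIC))
```

```text
(no output)
```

View pics/w2c.png

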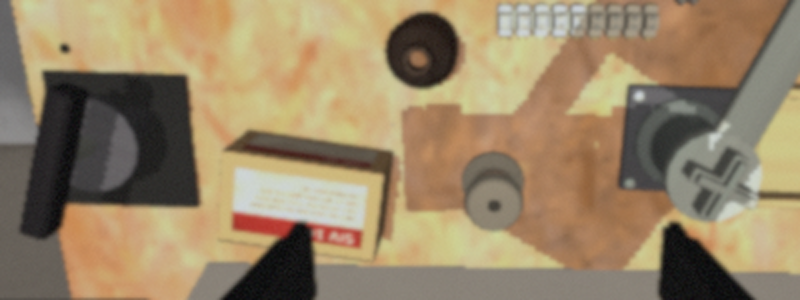

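Run:
```python
from h import *
import pickle
c=cam("wrist",pickle.load(open("w2.pkl","rb")))
P=lambda u,z: back(c,(u[0]/2+75,u[1]/2+125),z)
for h in (.048,.06):
    q=np.array([P(u,h)[:2] for u in [(222,150),(388,174),(378,260),(219,238)]]); print(h,q.round(3).tolist(),q.mean(0).round(3),[np.linalg.norm(q[i]-q[(i+1)%4]).round(3) for i in range(4)],np.degrees(np.arctan2(*(q[0]-q[1])[::-1])),np.degrees(np.arctan2(*(q[3]-q[2])[::-1])))
print("ins",P((494,203),.046),"lamp",P((419,58),.062),"lamp base",P((425,48),.01))
print("collar",P((713,178),.079),"shaft",P((713,187),.101))
for u in [(682,152),(752,216),(752,155),(680,215)]: print(P(u,.101).round(4))
print("key bar ends", P((66,88),.078),P((42,233),.078),"hub",P((92,146),.036))
print("mat",[P(u,.004).round(3).tolist() for u in [(45,71),(187,76),(199,206),(60,203)]])
print("armtip",back(c,(533,43),.079))
print("wall",[P(u,0).round(3).tolist() for u in [(204,262),(560,268)]])
print("tray", [back(c,u,.02).round(3) for u in [(454,171),(638,174),(455,226),(638,232)]])
```

```text
0.048 [[0.416, -0.341], [0.431, -0.246], [0.487, -0.254], [0.472, -0.349]] [ 0.452 -0.298] [np.float64(0.097), np.float64(0.056), np.float64(0.096), np.float64(0.056)] -98.79936680614396 -98.7803612392511
0.06 [[0.413, -0.336], [0.427, -0.244], [0.481, -0.252], [0.467, -0.344]] [ 0.447 -0.294] [np.float64(0.094), np.float64(0.054), np.float64(0.093), np.float64(0.054)] -98.79936680614398 -98.7803612392511
ins [ 0.45028495 -0.18338263  0.046     ] lamp [ 0.3606368  -0.22397277  0.062     ] lamp base [ 0.36315591 -0.22528743  0.01      ]
collar [ 0.4228658  -0.06581188  0.079     ] shaft [ 0.41990162 -0.07312056  0.101     ]
[ 0.4013 -0.0904  0.101 ]
[ 0.4358 -0.0515  0.101 ]
[ 0.4029 -0.0553  0.101 ]
[ 0.4352 -0.0886  0.101 ]
key bar ends [ 0.37348146 -0.40588878  0.078     ] [ 0.45523539 -0.43418997  0.078     ] hub [ 0.417572  -0.4232533  0.036    ]
mat [[0.378, -0.464, 0.004], [0.381, -0.375, 0.004], [0.469, -0.379, 0.004], [0.467, -0.471, 0.004]]
armtip [0.25417215 0.01215557 0.079     ]
wall [[0.512, -0.382, 0.0], [0.517, -0.137, 0.0]]
tray [array([ 0.388, -0.023,  0.02 ]), array([0.392, 0.201, 0.02 ]), array([ 0.46 , -0.013,  0.02 ]), array([0.468, 0.223, 0.02 ])]
```

The carton measures 96×56 mm, so it is the low one, at (0.452,-0.298) and yawed -8.8°. The wall is too near for a straight grip, so I'll hook it toward the robot later. The lampholder goes first.

Call:
arm_command(
  moves=[
    {"tx":12,"ty":-18,"tz":40,"wx":0,"wy":0,"wz":0},
    {"tx":11.5,"ty":-18.5,"tz":40,"wx":0,"wy":0,"wz":0},
    {"tx":0,"ty":0,"tz":30,"wx":0,"wy":0,"wz":0.15},
    {"tx":0,"ty":0,"tz":30,"wx":0,"wy":0,"wz":0.15},
    {"tx":0,"ty":0,"tz":20,"wx":0,"wy":0,"wz":0.15},
    {"tx":0,"ty":0,"tz":20,"wx":0,"wy":0,"wz":0.15},
    {"tx":0,"ty":0,"tz":20,"wx":0,"wy":0,"wz":0},
    {"tx":0,"ty":0,"tz":20,"wx":0,"wy":0,"wz":0},
    {"tx":0,"ty":0,"tz":14,"wx":0,"wy":0,"wz":0},
    {"tx":0,"ty":0,"tz":10,"wx":0,"wy":0,"wz":0},
    {"tx":0,"ty":0,"tz":0,"wx":0,"wy":0,"wz":0},
  ],
  claw=0.75,
)

```text
t: 4.5
eef_pos: [0.362, -0.2245, 0.0102]
orientation: [-0.001, 0.295, 0.955, 0.0]
contact_force: [0.3, 0.1, 0.1]
width: 0.0715
finger_force: 0.0
```

Call:
arm_command(
  moves=[
    {"tx":0,"ty":0,"tz":0,"wx":0,"wy":0,"wz":0},
    {"tx":0,"ty":0,"tz":0,"wx":0,"wy":0,"wz":0},
    {"tx":0,"ty":0,"tz":0,"wx":0,"wy":0,"wz":0},
    {"tx":0,"ty":0,"tz":0,"wx":0,"wy":0,"wz":0},
  ],
  claw=0,
)

```text
t: 5.0
eef_pos: [0.3624, -0.2253, 0.011]
orientation: [0.0, 0.295, 0.955, -0.0]
contact_force: [-1.0, 0.2, 2.0]
width: 0.0405
finger_force: 30.0
```

Call:
arm_command(
  moves=[
    {"tx":0,"ty":0,"tz":-20,"wx":0,"wy":0,"wz":0},
    {"tx":0,"ty":0,"tz":-40,"wx":0,"wy":0,"wz":0},
    {"tx":0,"ty":0,"tz":-40,"wx":0,"wy":0,"wz":-0.143},
    {"tx":0,"ty":0,"tz":-40,"wx":0,"wy":0,"wz":-0.143},
    {"tx":0,"ty":0,"tz":0,"wx":0,"wy":0,"wz":-0.143},
    {"tx":0,"ty":0,"tz":0,"wx":0,"wy":0,"wz":-0.143},
    {"tx":-6,"ty":40,"tz":0,"wx":0,"wy":0,"wz":0},
    {"tx":-6,"ty":40,"tz":0,"wx":0,"wy":0,"wz":0},
    {"tx":-6,"ty":40,"tz":0,"wx":0,"wy":0,"wz":0},
    {"tx":-6,"ty":40,"tz":0,"wx":0,"wy":0,"wz":0},
    {"tx":-6,"ty":40,"tz":0,"wx":0,"wy":0,"wz":0},
    {"tx":-6,"ty":40,"tz":0,"wx":0,"wy":0,"wz":0},
    {"tx":-6,"ty":40,"tz":0,"wx":0,"wy":0,"wz":0},
    {"tx":-6,"ty":40,"tz":0,"wx":0,"wy":0,"wz":0},
    {"tx":-4,"ty":35,"tz":0,"wx":0,"wy":0,"wz":0},
    {"tx":0,"ty":0,"tz":0,"wx":0,"wy":0,"wz":0},
    {"tx":0,"ty":0,"tz":0,"wx":0,"wy":0,"wz":0},
  ],
)

```text
t: 7.12
eef_pos: [0.4238, 0.128, 0.1503]
orientation: [-0.0, 0.014, 1.0, -0.0]
contact_force: [-0.4, -0.3, 0.6]
width: 0.0411
finger_force: 30.0
```

Run:
```python
from h import *
import pickle
o=get_obs(); snap("wrist","w3.png"); print(Rt(o)); pickle.dump(o,open("w3.pkl","wb"))
```

```text
(array([[-9.99620929e-01,  2.75227811e-02, -7.03288965e-04],
       [ 2.75231659e-02,  9.99621018e-01, -5.43391641e-04],
       [ 6.88066782e-04, -5.62542396e-04, -9.99999605e-01]]), array([0.42380435, 0.12797701, 0.15031273]))
```

View pics/w3.png

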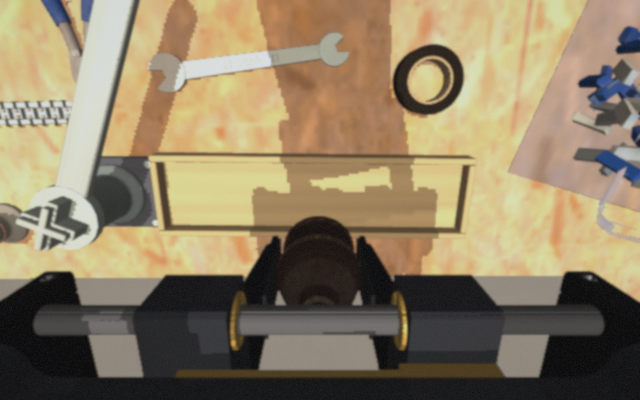

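The tray is fully in view: rim corners at about (150,155), (474,157), (465,236) and (159,228), tape at (429,79), and the lampholder held straight between the fingers.

Run:
```python
from h import *
import pickle
c=cam("wrist",pickle.load(open("w3.pkl","rb")))
q=np.array([back(c,u,.02)[:2] for u in [(150,155),(474,157),(466,236),(159,229)]]); print(q.round(4).tolist(),q.mean(0),[np.linalg.norm(q[i]-q[(i+1)%4]).round(3) for i in range(4)])
f=np.array([back(c,u,.004)[:2] for u in [(172,163),(460,164)]]);print("floor inner near corners",f)
print("shaft",back(c,(59,221),.101),"collar",back(c,(63,216),.079))
print("wall",[back(c,u,0).round(3) for u in [(110,278),(420,277)]])
```

```text
[[0.3853, -0.0205], [0.3952, 0.2674], [0.4713, 0.268], [0.456, -0.0243]] [0.42692338 0.12264058] [np.float64(0.288), np.float64(0.076), np.float64(0.293), np.float64(0.071)]
floor inner near corners [[ 0.39594131 -0.00917358]
 [ 0.40445725  0.26225705]]
shaft [ 0.4165455 -0.0504829  0.101    ] collar [ 0.42043016 -0.06459695  0.079     ]
wall [array([ 0.518, -0.096, -0.   ]), array([0.526, 0.233, 0.   ])]
```

Call:
arm_command(
  moves=[
    {"tx":-2,"ty":3,"tz":30,"wx":0,"wy":0,"wz":0},
    {"tx":0,"ty":0,"tz":30,"wx":0,"wy":0,"wz":0},
    {"tx":0,"ty":0,"tz":25,"wx":0,"wy":0,"wz":0},
    {"tx":0,"ty":0,"tz":20,"wx":0,"wy":0,"wz":0},
    {"tx":0,"ty":0,"tz":15,"wx":0,"wy":0,"wz":0},
    {"tx":0,"ty":0,"tz":8,"wx":0,"wy":0,"wz":0},
    {"tx":0,"ty":0,"tz":6,"wx":0,"wy":0,"wz":0},
    {"tx":0,"ty":0,"tz":0,"wx":0,"wy":0,"wz":0},
    {"tx":0,"ty":0,"tz":0,"wx":0,"wy":0,"wz":0},
  ],
)

```text
t: 8.3
eef_pos: [0.4267, 0.1314, 0.0172]
orientation: [0.001, 0.014, 1.0, 0.0]
contact_force: [-0.4, -0.4, -1.8]
width: 0.0408
finger_force: 30.0
```

Call:
arm_command(
  moves=[
    {"tx":0,"ty":0,"tz":0,"wx":0,"wy":0,"wz":0},
    {"tx":0,"ty":0,"tz":0,"wx":0,"wy":0,"wz":0},
    {"tx":0,"ty":0,"tz":-15,"wx":0,"wy":0,"wz":0},
    {"tx":0,"ty":0,"tz":-30,"wx":0,"wy":0,"wz":0},
    {"tx":0,"ty":0,"tz":-40,"wx":0,"wy":0,"wz":0},
    {"tx":0,"ty":0,"tz":-50,"wx":0,"wy":0,"wz":0},
    {"tx":0,"ty":-40,"tz":0,"wx":0,"wy":0,"wz":0},
    {"tx":0,"ty":-40,"tz":0,"wx":0,"wy":0,"wz":0},
    {"tx":0,"ty":-40,"tz":0,"wx":0,"wy":0,"wz":0},
    {"tx":0,"ty":-40,"tz":0,"wx":0,"wy":0,"wz":0},
    {"tx":0,"ty":-40,"tz":0,"wx":0,"wy":0,"wz":0},
    {"tx":0,"ty":-40,"tz":0,"wx":0,"wy":0,"wz":0},
    {"tx":-15,"ty":-40,"tz":0,"wx":0,"wy":0,"wz":0},
    {"tx":-15,"ty":-30,"tz":0,"wx":0,"wy":0,"wz":0},
    {"tx":0,"ty":0,"tz":0,"wx":0,"wy":0,"wz":0},
    {"tx":0,"ty":0,"tz":0,"wx":0,"wy":0,"wz":0},
  ],
  claw=0.65,
)

```text
t: 10.3
eef_pos: [0.4474, -0.179, 0.1521]
orientation: [0.0, 0.014, 1.0, 0.0]
contact_force: [0.0, -0.1, -0.1]
width: 0.0618
finger_force: 0.0
```

Run:
```python
from h import *
R,p=Rt(get_obs()); print(p, (R.T@(np.array([.450,-.1834,p[2]])-p)*1000).round(1))
```

```text
[ 0.44737379 -0.17900783  0.15212461] [-2.7 -4.3 -0. ]
```

Call:
arm_command(
  moves=[
    {"tx":-2.7,"ty":-4.3,"tz":30,"wx":0,"wy":0,"wz":0},
    {"tx":0,"ty":0,"tz":40,"wx":0,"wy":0,"wz":0},
    {"tx":0,"ty":0,"tz":30,"wx":0,"wy":0,"wz":0},
    {"tx":0,"ty":0,"tz":20,"wx":0,"wy":0,"wz":0},
    {"tx":0,"ty":0,"tz":15,"wx":0,"wy":0,"wz":0},
    {"tx":0,"ty":0,"tz":7,"wx":0,"wy":0,"wz":0},
    {"tx":0,"ty":0,"tz":0,"wx":0,"wy":0,"wz":0},
  ],
)

```text
t: 11.18
eef_pos: [0.4502, -0.1836, 0.0098]
orientation: [-0.0, 0.014, 1.0, 0.0]
contact_force: [0.1, -0.5, 0.4]
width: 0.0617
finger_force: 0.0
```

Call:
arm_command(
  moves=[
    {"tx":0,"ty":0,"tz":0,"wx":0,"wy":0,"wz":0},
    {"tx":0,"ty":0,"tz":0,"wx":0,"wy":0,"wz":0},
    {"tx":0,"ty":0,"tz":0,"wx":0,"wy":0,"wz":0},
    {"tx":0,"ty":0,"tz":0,"wx":0,"wy":0,"wz":0},
    {"tx":0,"ty":0,"tz":-20,"wx":0,"wy":0,"wz":0},
    {"tx":0,"ty":0,"tz":-40,"wx":0,"wy":0,"wz":0},
    {"tx":0,"ty":0,"tz":-40,"wx":0,"wy":0,"wz":0},
    {"tx":0,"ty":0,"tz":-40,"wx":0,"wy":0,"wz":0},
    {"tx":15,"ty":35,"tz":0,"wx":0,"wy":0,"wz":0},
    {"tx":15,"ty":35,"tz":0,"wx":0,"wy":0,"wz":0},
    {"tx":0,"ty":35,"tz":0,"wx":0,"wy":0,"wz":0},
    {"tx":0,"ty":35,"tz":0,"wx":0,"wy":0,"wz":0},
    {"tx":0,"ty":35,"tz":0,"wx":0,"wy":0,"wz":0},
    {"tx":0,"ty":35,"tz":0,"wx":0,"wy":0,"wz":0},
    {"tx":0,"ty":28,"tz":0,"wx":0,"wy":0,"wz":0},
    {"tx":0,"ty":0,"tz":0,"wx":0,"wy":0,"wz":0},
    {"tx":0,"ty":0,"tz":0,"wx":0,"wy":0,"wz":0},
  ],
  claw=0,
)

```text
t: 13.3
eef_pos: [0.4266, 0.0545, 0.1494]
orientation: [-0.0, 0.014, 1.0, -0.0]
contact_force: [0.7, 0.0, -1.0]
width: 0.0383
finger_force: 29.8
```

Run:
```python
from h import *
R,p=Rt(get_obs()); print(p, (R.T@(np.array([.425,.055,.016])-p)*1000).round(1))
```

```text
[0.42658972 0.05448296 0.14939036] [  1.5   0.5 133.4]
```

Call:
arm_command(
  moves=[
    {"tx":1,"ty":0,"tz":35,"wx":0,"wy":0,"wz":0},
    {"tx":0,"ty":0,"tz":35,"wx":0,"wy":0,"wz":0},
    {"tx":0,"ty":0,"tz":25,"wx":0,"wy":0,"wz":0},
    {"tx":0,"ty":0,"tz":18,"wx":0,"wy":0,"wz":0},
    {"tx":0,"ty":0,"tz":13,"wx":0,"wy":0,"wz":0},
    {"tx":0,"ty":0,"tz":7,"wx":0,"wy":0,"wz":0},
    {"tx":0,"ty":0,"tz":0,"wx":0,"wy":0,"wz":0},
    {"tx":0,"ty":0,"tz":0,"wx":0,"wy":0,"wz":0},
  ],
)

```text
t: 14.3
eef_pos: [0.4265, 0.0549, 0.0174]
orientation: [0.001, 0.014, 1.0, -0.0]
contact_force: [0.6, -0.8, -0.3]
width: 0.0383
finger_force: 29.8
```

Call:
arm_command(
  moves=[
    {"tx":0,"ty":0,"tz":0,"wx":0,"wy":0,"wz":0},
    {"tx":0,"ty":0,"tz":0,"wx":0,"wy":0,"wz":0},
    {"tx":0,"ty":0,"tz":-15,"wx":0,"wy":0,"wz":0},
    {"tx":0,"ty":0,"tz":-30,"wx":0,"wy":0,"wz":0},
    {"tx":0,"ty":0,"tz":-50,"wx":0,"wy":0,"wz":0},
    {"tx":0,"ty":0,"tz":-50,"wx":0,"wy":0,"wz":0},
    {"tx":5,"ty":-40,"tz":-30,"wx":0,"wy":0,"wz":0.047},
    {"tx":5,"ty":-40,"tz":-30,"wx":0,"wy":0,"wz":0.047},
    {"tx":5,"ty":-40,"tz":-20,"wx":0,"wy":0,"wz":0.047},
    {"tx":5,"ty":-40,"tz":0,"wx":0,"wy":0,"wz":0.047},
    {"tx":5,"ty":-40,"tz":0,"wx":0,"wy":0,"wz":0},
    {"tx":5,"ty":-40,"tz":0,"wx":0,"wy":0,"wz":0},
    {"tx":5,"ty":-40,"tz":0,"wx":0,"wy":0,"wz":0},
    {"tx":5,"ty":-40,"tz":0,"wx":0,"wy":0,"wz":0},
    {"tx":0,"ty":0,"tz":0,"wx":0,"wy":0,"wz":0},
    {"tx":0,"ty":0,"tz":0,"wx":0,"wy":0,"wz":0},
  ],
  claw=0.6,
)

```text
t: 16.3
eef_pos: [0.3365, -0.2538, 0.2423]
orientation: [0.0, 0.108, 0.994, -0.0]
contact_force: [-0.1, -0.1, -0.7]
width: 0.0569
finger_force: 0.0
```

Run:
```python
from h import *
import pickle
o=get_obs(); snap("wrist","w4.png"); print(Rt(o)); pickle.dump(o,open("w4.pkl","wb"))
```

```text
(array([[-9.76747636e-01,  2.14391073e-01,  7.23841416e-04],
       [ 2.14390985e-01,  9.76747903e-01, -1.97934563e-04],
       [-7.49445989e-04, -3.81470414e-05, -9.99999718e-01]]), array([ 0.33648037, -0.25376332,  0.24234613]))
```

View pics/w4.png

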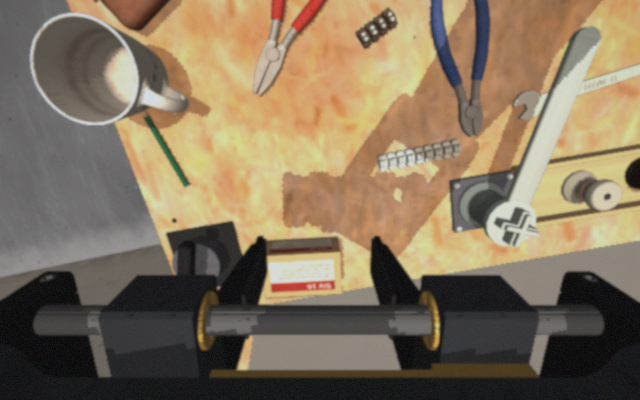

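The insulator stands in the tray at (600,192). The carton's top face is at roughly (267,251), (340,248), (341,291) and (266,297).

Run:
```python
from h import *
import pickle
o=pickle.load(open("w4.pkl","rb"));c=cam("wrist",o)
q=np.array([back(c,u,.048)[:2] for u in [(267,251),(340,248),(341,291),(266,297)]]); print(q.round(4).tolist(),q.mean(0),[np.linalg.norm(q[i]-q[(i+1)%4]).round(3) for i in range(4)], np.arctan2(*(q[1]-q[0])),np.arctan2(*(q[2]-q[3])))
print("shaft",back(c,(515,224),.101),"collar",back(c,(511,219),.079),"ins",back(c,(604,195),.05))
print("wall",[back(c,u,0).round(3) for u in [(160,333),(640,246)]])
```

```text
[[0.4118, -0.3322], [0.4265, -0.2475], [0.4833, -0.2577], [0.4717, -0.3495]] [ 0.44830936 -0.29675127] [np.float64(0.086), np.float64(0.058), np.float64(0.093), np.float64(0.062)] 0.17133583959650409 0.1250066107822486
shaft [ 0.41280234 -0.07316987  0.101     ] collar [ 0.41752191 -0.06552435  0.079     ] ins [0.42523179 0.0515422  0.05      ]
wall [array([ 0.525, -0.53 ,  0.   ]), array([0.532, 0.14 , 0.   ])]
```

Call:
arm_command(
  moves=[
    {"tx":0,"ty":0,"tz":0,"wx":0,"wy":0,"wz":-0.093},
    {"tx":0,"ty":0,"tz":0,"wx":0,"wy":0,"wz":-0.093},
    {"tx":0,"ty":0,"tz":0,"wx":0,"wy":-0.13,"wz":0},
    {"tx":0,"ty":0,"tz":0,"wx":0,"wy":-0.13,"wz":0},
    {"tx":0,"ty":0,"tz":0,"wx":0,"wy":-0.13,"wz":0},
    {"tx":0,"ty":0,"tz":0,"wx":0,"wy":0,"wz":0},
  ],
  claw=0.4,
)

```text
t: 17.1
eef_pos: [0.3356, -0.2532, 0.2411]
orientation: [0.193, 0.015, 0.981, -0.003]
contact_force: [0.6, 0.1, 0.1]
width: 0.038
finger_force: 0.0
```

```bash
cat >> h.py <<'E'
def go(*pts):
    "shifts in tool axes (mm) through successive world points at the present attitude"
    o=get_obs(); R,p=Rt(o); print("at",p.round(4),"z",R[:,2].round(3),"y",R[:,1].round(3),"j",np.round(o["joint_pos"],2))
    for q in pts:
        q=np.array(q); print(q,"->",(R.T@(q-p)*1000).round(1)); p=q
E
python3 - <<'E'
from h import *
go((.45,-.305,.20),(.501,-.305,.09),(.501,-.305,.036),(.436,-.305,.036),(.43,-.305,.2))
E
```

```text
at [ 0.3356 -0.2532  0.2411] z [ 0.379 -0.012 -0.925] y [0.031 1.    0.   ] j [-1.   -0.66  2.28  0.33  1.31 -2.59]
[ 0.45  -0.305  0.2  ] -> [-91.7 -48.2  82. ]
[ 0.501 -0.305  0.09 ] -> [ -5.4   1.6 121.1]
[ 0.501 -0.305  0.036] -> [20.5 -0.  50. ]
[ 0.436 -0.305  0.036] -> [ 60.1  -2.  -24.7]
[ 0.43  -0.305  0.2  ] -> [ -56.7   -0.2 -154. ]
```

Call:
arm_command(
  moves=[
    {"tx":-30.5,"ty":-16,"tz":27,"wx":0,"wy":0,"wz":0},
    {"tx":-30.5,"ty":-16,"tz":27,"wx":0,"wy":0,"wz":0},
    {"tx":-30.7,"ty":-16,"tz":28,"wx":0,"wy":0,"wz":0},
    {"tx":-2,"ty":0.6,"tz":40,"wx":0,"wy":0,"wz":0},
    {"tx":-2,"ty":0.5,"tz":40,"wx":0,"wy":0,"wz":0},
    {"tx":-1.4,"ty":0.5,"tz":41,"wx":0,"wy":0,"wz":0},
    {"tx":0,"ty":0,"tz":0,"wx":0,"wy":0,"wz":0},
    {"tx":5.5,"ty":0,"tz":12.5,"wx":0,"wy":0,"wz":0},
    {"tx":5,"ty":0,"tz":12.5,"wx":0,"wy":0,"wz":0},
    {"tx":5,"ty":0,"tz":12.5,"wx":0,"wy":0,"wz":0},
    {"tx":5,"ty":0,"tz":12.5,"wx":0,"wy":0,"wz":0},
    {"tx":0,"ty":0,"tz":0,"wx":0,"wy":0,"wz":0},
  ],
)

```text
t: 18.6
eef_pos: [0.5016, -0.3053, 0.0359]
orientation: [0.193, 0.015, 0.981, -0.003]
contact_force: [0.3, 0.6, 0.5]
width: 0.0382
finger_force: 0.2
```

Call:
arm_command(
  moves=[
    {"tx":9.2,"ty":-0.3,"tz":-3.8,"wx":0,"wy":0,"wz":0},
    {"tx":9.2,"ty":-0.3,"tz":-3.8,"wx":0,"wy":0,"wz":0},
    {"tx":9.2,"ty":-0.3,"tz":-3.8,"wx":0,"wy":0,"wz":0},
    {"tx":9.2,"ty":-0.3,"tz":-3.8,"wx":0,"wy":0,"wz":0},
    {"tx":9.2,"ty":-0.3,"tz":-3.8,"wx":0,"wy":0,"wz":0},
    {"tx":9.2,"ty":-0.3,"tz":-3.8,"wx":0,"wy":0,"wz":0},
    {"tx":0,"ty":0,"tz":0,"wx":0,"wy":0,"wz":0},
  ],
)

```text
t: 19.48
eef_pos: [0.4414, -0.3054, 0.0367]
orientation: [0.194, 0.015, 0.981, -0.003]
contact_force: [-0.1, 0.7, 0.1]
width: 0.0381
finger_force: 0.0
```

Call:
arm_command(
  moves=[
    {"tx":-20,"ty":0,"tz":0,"wx":0,"wy":0,"wz":0},
    {"tx":-4,"ty":0,"tz":-40,"wx":0,"wy":0,"wz":0},
    {"tx":0,"ty":0,"tz":-40,"wx":0,"wy":0,"wz":0},
    {"tx":0,"ty":0,"tz":-40,"wx":0,"wy":0,"wz":0},
    {"tx":0,"ty":0,"tz":-40,"wx":0,"wy":0.13,"wz":0},
    {"tx":0,"ty":0,"tz":0,"wx":0,"wy":0.13,"wz":0},
    {"tx":20,"ty":0,"tz":-20,"wx":0,"wy":0.13,"wz":0},
    {"tx":20,"ty":0,"tz":0,"wx":0,"wy":0,"wz":0},
    {"tx":0,"ty":0,"tz":0,"wx":0,"wy":0,"wz":0},
    {"tx":0,"ty":0,"tz":0,"wx":0,"wy":0,"wz":0},
  ],
  claw=1,
)

```text
t: 20.72
eef_pos: [0.3613, -0.3029, 0.2108]
orientation: [-0.0, 0.015, 1.0, 0.0]
contact_force: [0.9, 0.8, 0.1]
width: 0.0952
finger_force: 0.0
```

Run:
```python
from h import *
import pickle
o=get_obs(); snap("wrist","w5.png"); print(Rt(o)); pickle.dump(o,open("w5.pkl","wb"))
```

```text
(array([[-9.99547647e-01,  3.00745397e-02, -1.50705865e-04],
       [ 3.00744639e-02,  9.99547545e-01,  4.82591263e-04],
       [ 1.65151388e-04,  4.77840563e-04, -9.99999872e-01]]), array([ 0.36128734, -0.30291227,  0.21079313]))
```

View pics/w5.png

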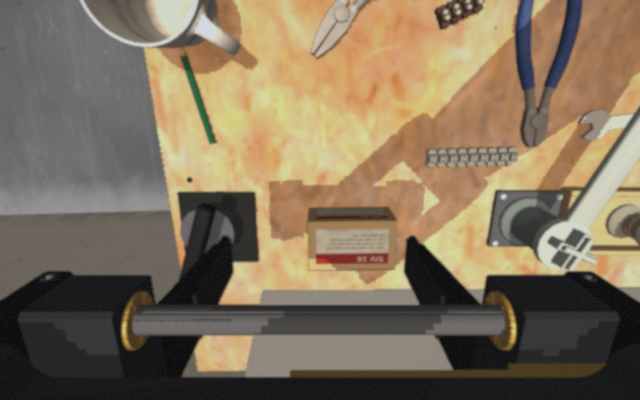

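The carton has been pulled clear and squared up, with its top face at (308,222), (397,220), (394,268) and (308,270). The key bar runs from (206,208) to (188,268).

Run:
```python
from h import *
import pickle
o=pickle.load(open("w5.pkl","rb"));c=cam("wrist",o)
q=np.array([back(c,u,.048)[:2] for u in [(308,221),(397,220),(394,268),(308,270)]]); print(q.round(4).tolist(),q.mean(0),[np.linalg.norm(q[i]-q[(i+1)%4]).round(3) for i in range(4)], np.arctan2(*(q[1]-q[0])),np.arctan2(*(q[2]-q[3])))
print("shaft",back(c,(565,244),.101),"mat",[back(c,u,.004).round(3) for u in [(180,192),(254,192),(257,261)]])
go()
```

```text
[[0.4015, -0.3147], [0.4033, -0.2218], [0.4592, -0.2229], [0.4588, -0.317]] [ 0.43069157 -0.26908118] [np.float64(0.093), np.float64(0.056), np.float64(0.094), np.float64(0.057)] 0.01867217821266734 0.004724130700360829
shaft [ 0.41067583 -0.08256641  0.101     ] mat [array([ 0.378, -0.463,  0.004]), array([ 0.381, -0.377,  0.004]), array([ 0.469, -0.381,  0.004])]
at [ 0.3613 -0.3029  0.2108] z [-0.     0.001 -1.   ] y [0.03 1.   0.  ] j [-0.81 -0.28  2.04  0.    1.39 -2.35]
```

The carton has been knocked about 3 cm back, to (0.431,-0.269). I'll hook it once more.

Call:
arm_command(
  moves=[
    {"tx":0,"ty":0,"tz":0,"wx":0,"wy":-0.13,"wz":0},
    {"tx":0,"ty":0,"tz":0,"wx":0,"wy":-0.13,"wz":0},
    {"tx":0,"ty":0,"tz":0,"wx":0,"wy":-0.13,"wz":0},
    {"tx":0,"ty":0,"tz":0,"wx":0,"wy":0,"wz":0},
  ],
  claw=0.4,
)

```text
t: 21.28
eef_pos: [0.3598, -0.3029, 0.21]
orientation: [0.193, 0.016, 0.981, -0.003]
contact_force: [0.7, 0.5, 0.5]
width: 0.0604
finger_force: 0.0
```

Run:
```python
from h import *
go((.44,-.268,.18),(.494,-.268,.08),(.494,-.268,.033),(.429,-.268,.033),(.449,-.268,.033))
```

```text
at [ 0.3598 -0.3029  0.21  ] z [ 0.378 -0.011 -0.926] y [0.033 0.999 0.001] j [-1.01 -0.49  2.22  0.34  1.2  -2.64]
[ 0.44  -0.268  0.18 ] -> [-61.8  37.5  57.7]
[ 0.494 -0.268  0.08 ] -> [-12.1   1.6 113. ]
[ 0.494 -0.268  0.033] -> [17.8 -0.1 43.5]
[ 0.429 -0.268  0.033] -> [ 60.1  -2.1 -24.6]
[ 0.449 -0.268  0.033] -> [-18.5   0.7   7.6]
```

Call:
arm_command(
  moves=[
    {"tx":-31,"ty":18.5,"tz":29,"wx":0,"wy":0,"wz":0},
    {"tx":-31,"ty":19,"tz":29,"wx":0,"wy":0,"wz":0},
    {"tx":-4,"ty":0.5,"tz":38,"wx":0,"wy":0,"wz":0},
    {"tx":-4,"ty":0.5,"tz":38,"wx":0,"wy":0,"wz":0},
    {"tx":-4,"ty":0.5,"tz":37,"wx":0,"wy":0,"wz":0},
    {"tx":0,"ty":0,"tz":0,"wx":0,"wy":0,"wz":0},
    {"tx":6,"ty":0,"tz":14.5,"wx":0,"wy":0,"wz":0},
    {"tx":6,"ty":0,"tz":14.5,"wx":0,"wy":0,"wz":0},
    {"tx":6,"ty":0,"tz":14.5,"wx":0,"wy":0,"wz":0},
    {"tx":0,"ty":0,"tz":0,"wx":0,"wy":0,"wz":0},
    {"tx":10,"ty":-0.3,"tz":-4.1,"wx":0,"wy":0,"wz":0},
    {"tx":10,"ty":-0.3,"tz":-4.1,"wx":0,"wy":0,"wz":0},
    {"tx":10,"ty":-0.3,"tz":-4.1,"wx":0,"wy":0,"wz":0},
    {"tx":10,"ty":-0.3,"tz":-4.1,"wx":0,"wy":0,"wz":0},
    {"tx":10,"ty":-0.3,"tz":-4.1,"wx":0,"wy":0,"wz":0},
    {"tx":10,"ty":-0.3,"tz":-4.1,"wx":0,"wy":0,"wz":0},
    {"tx":0,"ty":0,"tz":0,"wx":0,"wy":0,"wz":0},
  ],
)

```text
t: 23.4
eef_pos: [0.43, -0.2679, 0.034]
orientation: [0.194, 0.015, 0.981, -0.003]
contact_force: [-0.5, -0.1, 0.2]
width: 0.0382
finger_force: 0.0
```

Call:
arm_command(
  moves=[
    {"tx":-18.5,"ty":0.5,"tz":7.6,"wx":0,"wy":0,"wz":0},
    {"tx":0,"ty":0,"tz":-40,"wx":0,"wy":0,"wz":0},
    {"tx":0,"ty":0,"tz":-40,"wx":0,"wy":0,"wz":0},
    {"tx":0,"ty":0,"tz":-40,"wx":0,"wy":0,"wz":0},
    {"tx":0,"ty":0,"tz":-40,"wx":0,"wy":0.13,"wz":0},
    {"tx":0,"ty":0,"tz":0,"wx":0,"wy":0.13,"wz":0},
    {"tx":0,"ty":0,"tz":-20,"wx":0,"wy":0.13,"wz":0},
    {"tx":0,"ty":0,"tz":0,"wx":0,"wy":0,"wz":0},
    {"tx":0,"ty":0,"tz":0,"wx":0,"wy":0,"wz":0},
  ],
  claw=1,
)

```text
t: 24.52
eef_pos: [0.3869, -0.2656, 0.2005]
orientation: [-0.0, 0.015, 1.0, 0.001]
contact_force: [-0.6, 0.1, 0.0]
width: 0.0949
finger_force: 0.0
```

Run:
```python
from h import *
import pickle
o=get_obs(); im=snap("wrist","w6.png"); print(Rt(o)); pickle.dump(o,open("w6.pkl","wb"))
cv2.imwrite("pics/w6c.png",cv2.resize(im[180:320,160:560,::-1],None,fx=2,fy=2,interpolation=cv2.INTER_CUBIC))
```

```text
(array([[-9.99564201e-01,  2.95190637e-02, -1.79088990e-04],
       [ 2.95187721e-02,  9.99563164e-01,  1.45703752e-03],
       [ 2.22021140e-04,  1.45111606e-03, -9.99998922e-01]]), array([ 0.38686194, -0.26558581,  0.20047757]))
```

View pics/w6c.png

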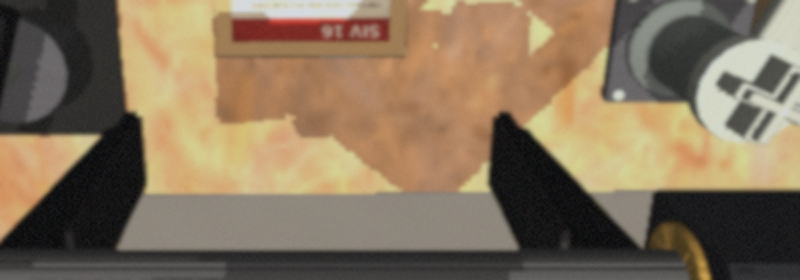

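The carton's far top edge runs from (268,207) to (363,207) in full-image pixels.

Run:
```python
from h import *
import pickle
o=pickle.load(open("w6.pkl","rb"));c=cam("wrist",o)
a,b=[back(c,u,.048)[:2] for u in [(268,207.5),(363,207.5)]]; d=(b-a)/np.linalg.norm(b-a)
print(a,b,np.linalg.norm(b-a),(a+b)/2+.029*np.array([-d[1],d[0]]),np.arctan2(*d))
print("shaft",back(c,(160+377,180+45),.101))
```

```text
[ 0.40761657 -0.31616657] [ 0.41050588 -0.22120243] 0.09500808336783333 [ 0.38007464 -0.26780258] 0.0304158856851138
shaft [ 0.41282033 -0.08006173  0.101     ]
```

Call:
arm_command(
  moves=[
    {"tx":0,"ty":0,"tz":0,"wx":0,"wy":0,"wz":0.1745},
    {"tx":0,"ty":0,"tz":0,"wx":0,"wy":0,"wz":0.1745},
    {"tx":0,"ty":0,"tz":0,"wx":0,"wy":0,"wz":0.1745},
    {"tx":0,"ty":0,"tz":0,"wx":0,"wy":0,"wz":0.1745},
    {"tx":0,"ty":0,"tz":0,"wx":0,"wy":0,"wz":0.1745},
    {"tx":0,"ty":0,"tz":0,"wx":0,"wy":0,"wz":0.1745},
    {"tx":0,"ty":0,"tz":0,"wx":0,"wy":0,"wz":0.1745},
    {"tx":0,"ty":0,"tz":0,"wx":0,"wy":0,"wz":0.1745},
    {"tx":0,"ty":0,"tz":0,"wx":0,"wy":0,"wz":0.1745},
    {"tx":0,"ty":0,"tz":0,"wx":0,"wy":0,"wz":0},
  ],
)

```text
t: 25.82
eef_pos: [0.3863, -0.2658, 0.2008]
orientation: [-0.001, 0.717, 0.697, 0.0]
contact_force: [0.4, -0.1, 0.6]
width: 0.095
finger_force: 0.0
```

Run:
```python
from h import *
go((.382,-.268,.10),(.382,-.268,.023))
```

```text
at [ 0.3863 -0.2658  0.2008] z [-0.001  0.001 -1.   ] y [ 1.    -0.028 -0.001] j [-0.72 -0.28  2.06  0.    1.37 -0.69]
[ 0.382 -0.268  0.1  ] -> [ -2.4  -4.2 100.8]
[ 0.382 -0.268  0.023] -> [-0.1  0.  77. ]
```

Call:
arm_command(
  moves=[
    {"tx":-2,"ty":-4,"tz":40,"wx":0,"wy":0,"wz":0},
    {"tx":0,"ty":0,"tz":40,"wx":0,"wy":0,"wz":0},
    {"tx":0,"ty":0,"tz":30,"wx":0,"wy":0,"wz":0},
    {"tx":0,"ty":0,"tz":25,"wx":0,"wy":0,"wz":0},
    {"tx":0,"ty":0,"tz":22,"wx":0,"wy":0,"wz":0},
    {"tx":0,"ty":0,"tz":20.5,"wx":0,"wy":0,"wz":0},
    {"tx":0,"ty":0,"tz":0,"wx":0,"wy":0,"wz":0},
  ],
)

```text
t: 26.7
eef_pos: [0.3815, -0.2667, 0.0223]
orientation: [-0.002, 0.717, 0.697, -0.0]
contact_force: [0.5, -0.1, 0.1]
width: 0.0947
finger_force: 0.0
```

Call:
arm_command(
  moves=[
    {"tx":0,"ty":0,"tz":0,"wx":0,"wy":0,"wz":0},
    {"tx":0,"ty":0,"tz":0,"wx":0,"wy":0,"wz":0},
    {"tx":0,"ty":0,"tz":0,"wx":0,"wy":0,"wz":0},
    {"tx":0,"ty":0,"tz":0,"wx":0,"wy":0,"wz":0},
    {"tx":0,"ty":0,"tz":-20,"wx":0,"wy":0,"wz":0},
    {"tx":0,"ty":0,"tz":-40,"wx":0,"wy":0,"wz":0},
    {"tx":0,"ty":0,"tz":-40,"wx":0,"wy":0,"wz":0},
    {"tx":0,"ty":0,"tz":-50,"wx":0,"wy":0,"wz":0},
    {"tx":0,"ty":0,"tz":0,"wx":0,"wy":0,"wz":0},
  ],
  claw=0,
)

```text
t: 27.82
eef_pos: [0.3855, -0.2698, 0.1793]
orientation: [0.005, 0.717, 0.697, 0.0]
contact_force: [-0.4, -0.6, -2.4]
width: 0.0576
finger_force: 30.0
```

Run:
```python
from h import *
go((.421,.203,.16),(.427,.211,.16),(.427,.211,.028))
```

```text
at [ 0.3855 -0.2698  0.1793] z [ 0.007 -0.006 -1.   ] y [ 1.    -0.029  0.007] j [-0.72 -0.27  2.08  0.    1.32 -0.7 ]
[0.421 0.203 0.16 ] -> [473.8  21.5  16.7]
[0.427 0.211 0.16 ] -> [ 8.2  5.8 -0. ]
[0.427 0.211 0.028] -> [  0.8  -0.9 132. ]
```

Call:
arm_command(
  moves=[
    {"tx":39.5,"ty":2,"tz":0,"wx":0,"wy":0,"wz":0},
    {"tx":39.5,"ty":2,"tz":0,"wx":0,"wy":0,"wz":0},
    {"tx":39.5,"ty":2,"tz":0,"wx":0,"wy":0,"wz":0},
    {"tx":39.5,"ty":2,"tz":0,"wx":0,"wy":0,"wz":0},
    {"tx":39.5,"ty":2,"tz":0,"wx":0,"wy":0,"wz":0},
    {"tx":39.5,"ty":2,"tz":0,"wx":0,"wy":0,"wz":0},
    {"tx":39.5,"ty":2,"tz":0,"wx":0,"wy":0,"wz":0},
    {"tx":39.5,"ty":2,"tz":0,"wx":0,"wy":0,"wz":0},
    {"tx":39.5,"ty":2,"tz":0,"wx":0,"wy":0,"wz":0},
    {"tx":39.5,"ty":2,"tz":0,"wx":0,"wy":0,"wz":0},
    {"tx":39.5,"ty":2,"tz":0,"wx":0,"wy":0,"wz":0},
    {"tx":39.5,"ty":2,"tz":0,"wx":0,"wy":0,"wz":0},
    {"tx":0,"ty":0,"tz":0,"wx":0,"wy":0,"wz":0},
    {"tx":0,"ty":0,"tz":0,"wx":0,"wy":0,"wz":0},
  ],
)

```text
t: 29.58
eef_pos: [0.4204, 0.2045, 0.1728]
orientation: [-0.0, 0.717, 0.697, -0.001]
contact_force: [0.1, 0.5, -2.2]
width: 0.0576
finger_force: 30.0
```

Run:
```python
from h import *
import pickle
go((.428,.211,.06),(.428,.211,.028))
o=get_obs(); im=snap("wrist","w7.png"); pickle.dump(o,open("w7.pkl","wb")); snap("top","t7.png")
```

```text
at [0.4204 0.2045 0.1728] z [-0.003 -0.001 -1.   ] y [ 1.    -0.029 -0.002] j [ 0.34 -0.26  2.09 -0.    1.32  0.37]
[0.428 0.211 0.06 ] -> [  6.8   7.6 112.8]
[0.428 0.211 0.028] -> [ 0.   0.1 32. ]
```

View pics/w7.png

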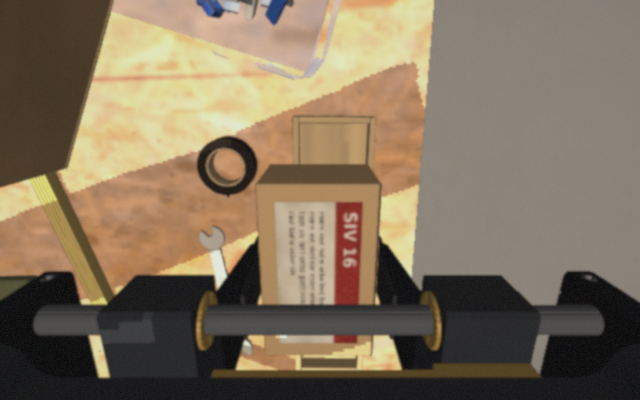

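The carton is held straight above the tray; the tray's far-end rim is at (292–376,117) and the wall edge is near column 420–430. I'll compute the offsets from these.

Run:
```python
from h import *
import pickle
o=pickle.load(open("w7.pkl","rb"));c=cam("wrist",o);z=.1728+.025
a,b=[back(c,u,.02)[:2] for u in [(292,117),(376,117)]]; print("tray end",a,b,(a+b)/2,np.linalg.norm(a-b))
print("carton top",[back(c,u,z).round(4) for u in [(257,184),(381,184)]])
print("wall",[back(c,u,0).round(4) for u in [(424,120),(417,190)]])
```

```text
tray end [0.39662447 0.2698491 ] [0.4741959  0.26757394] [0.43541019 0.26871152] 0.07760478979285179
carton top [array([0.394 , 0.2524, 0.1978]), array([0.4486, 0.2508, 0.1978])]
wall [array([0.5246, 0.262 , 0.    ]), array([0.5218, 0.1906, 0.    ])]
```

Call:
arm_command(
  moves=[
    {"tx":3.4,"ty":4.5,"tz":0,"wx":-0.03,"wy":0,"wz":0},
    {"tx":3.4,"ty":4.4,"tz":0,"wx":-0.03,"wy":0,"wz":0},
    {"tx":0,"ty":-1.5,"tz":25,"wx":0,"wy":0,"wz":0},
    {"tx":0,"ty":-1.5,"tz":25,"wx":0,"wy":0,"wz":0},
    {"tx":0,"ty":-1.5,"tz":25,"wx":0,"wy":0,"wz":0},
    {"tx":0,"ty":-1.5,"tz":25,"wx":0,"wy":0,"wz":0},
    {"tx":0,"ty":-1,"tz":18,"wx":0,"wy":0,"wz":0},
    {"tx":0,"ty":0,"tz":0,"wx":0,"wy":0,"wz":0},
  ],
)

```text
t: 30.68
eef_pos: [0.4294, 0.2112, 0.0549]
orientation: [0.021, 0.717, 0.696, 0.02]
contact_force: [0.7, -1.3, -1.6]
width: 0.0579
finger_force: 30.0
```

Run:
```python
from h import *
go((.4295,.211,.04),(.4295,.211,.03))
```

```text
at [0.4294 0.2112 0.0549] z [ 0.057 -0.003 -0.998] y [ 0.998 -0.029  0.057] j [ 0.36 -0.13  2.19 -0.03  1.03  0.4 ]
[0.4295 0.211  0.04  ] -> [-0.2 -0.8 14.9]
[0.4295 0.211  0.03  ] -> [ 0.  -0.6 10. ]
```

Call:
arm_command(
  moves=[
    {"tx":0,"ty":-0.4,"tz":8,"wx":0,"wy":0,"wz":0},
    {"tx":0,"ty":-0.4,"tz":7,"wx":0,"wy":0,"wz":0},
    {"tx":0,"ty":0,"tz":0,"wx":0,"wy":0,"wz":0},
  ],
)

```text
t: 31.05
eef_pos: [0.4304, 0.2115, 0.0409]
orientation: [0.021, 0.717, 0.696, 0.021]
contact_force: [-0.6, 0.5, -1.3]
width: 0.0578
finger_force: 30.0
```

Call:
arm_command(
  moves=[
    {"tx":0,"ty":-0.3,"tz":5,"wx":0,"wy":0,"wz":0},
    {"tx":0,"ty":-0.2,"tz":3,"wx":0,"wy":0,"wz":0},
    {"tx":0,"ty":0,"tz":0,"wx":0,"wy":0,"wz":0},
  ],
)

```text
t: 31.42
eef_pos: [0.4304, 0.2116, 0.033]
orientation: [0.021, 0.717, 0.696, 0.021]
contact_force: [-0.8, -0.2, -1.8]
width: 0.0582
finger_force: 30.0
```

Call:
arm_command(
  moves=[
    {"tx":0,"ty":0,"tz":3,"wx":0,"wy":0,"wz":0},
    {"tx":0,"ty":0,"tz":0,"wx":0,"wy":0,"wz":0},
  ],
)

```text
t: 31.68
eef_pos: [0.431, 0.2117, 0.0323]
orientation: [0.021, 0.717, 0.696, 0.02]
contact_force: [-5.8, -3.3, 12.3]
width: 0.058
finger_force: 30.0
```

Call:
arm_command(
  moves=[
    {"tx":0,"ty":0,"tz":0,"wx":0,"wy":0,"wz":0},
    {"tx":0,"ty":0,"tz":0,"wx":0,"wy":0,"wz":0},
    {"tx":0,"ty":0,"tz":-20,"wx":0,"wy":0,"wz":0},
    {"tx":0,"ty":0,"tz":-40,"wx":0,"wy":0,"wz":0},
    {"tx":0,"ty":-20,"tz":-50,"wx":0.03,"wy":0,"wz":0},
    {"tx":0,"ty":-20,"tz":-50,"wx":0.03,"wy":0,"wz":0},
    {"tx":-30,"ty":-20,"tz":-30,"wx":0,"wy":0,"wz":0},
    {"tx":-40,"ty":0,"tz":0,"wx":0,"wy":0,"wz":0},
    {"tx":-40,"ty":0,"tz":0,"wx":0,"wy":0,"wz":0},
    {"tx":-40,"ty":0,"tz":0,"wx":0,"wy":0,"wz":-0.17},
    {"tx":-40,"ty":0,"tz":0,"wx":0,"wy":0,"wz":-0.17},
    {"tx":0,"ty":0,"tz":0,"wx":0,"wy":0,"wz":-0.17},
    {"tx":0,"ty":0,"tz":0,"wx":0,"wy":0,"wz":-0.17},
    {"tx":0,"ty":0,"tz":0,"wx":0,"wy":0,"wz":-0.17},
    {"tx":0,"ty":0,"tz":0,"wx":0,"wy":0,"wz":-0.17},
    {"tx":0,"ty":0,"tz":0,"wx":0,"wy":0,"wz":-0.17},
    {"tx":0,"ty":0,"tz":0,"wx":0,"wy":0,"wz":-0.17},
    {"tx":0,"ty":0,"tz":0,"wx":0,"wy":0,"wz":-0.17},
    {"tx":0,"ty":0,"tz":0,"wx":0,"wy":0,"wz":0},
    {"tx":0,"ty":0,"tz":0,"wx":0,"wy":0,"wz":0},
  ],
  claw=0.8,
)

```text
t: 34.17
eef_pos: [0.3638, 0.0253, 0.2182]
orientation: [-0.0, 0.039, 0.999, 0.0]
contact_force: [-0.3, -0.6, -0.2]
width: 0.0763
finger_force: 0.0
```

Run:
```python
from h import *
import pickle
go()
o=get_obs(); im=snap("wrist","w8.png"); pickle.dump(o,open("w8.pkl","wb"))
```

```text
at [0.3638 0.0253 0.2182] z [-0.  0. -1.] y [0.078 0.997 0.   ] j [-0.08 -0.58  2.23  0.    1.49 -1.57]
```

View pics/w8.png

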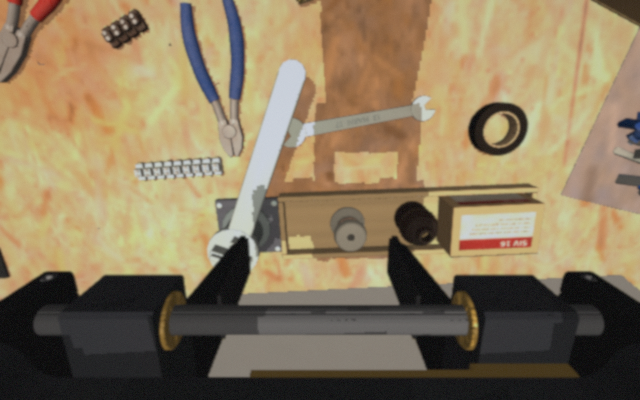

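All three spares are in the tray: the insulator at (350,228), the lampholder at (417,222) and the carton at (441–541, 198–255). Next I'll check numerically that the carton is flat, by fitting its visible corners.

Run:
```python
from h import *
import pickle
o=pickle.load(open("w8.pkl","rb"));c=cam("wrist",o)
im=cv2.imread("pics/w8.png"); hsv=cv2.cvtColor(im,cv2.COLOR_BGR2HSV)
# red band + white label: label extents; red band corners
red=((hsv[...,0]<8)|(hsv[...,0]>172))&(hsv[...,1]>150)&(hsv[...,2]>90); red[:,:430]=0; red[:190]=0; red[265:]=0
wh=(hsv[...,1]<60)&(hsv[...,2]>150); wh[:,:430]=0; wh[:,560:]=0; wh[:190]=0; wh[260:]=0
for n,m in (("red",red),("lab",red|wh)):
    p=np.argwhere(m)[:,::-1].astype(np.float32); r=cv2.minAreaRect(p); b=cv2.boxPoints(r); print(n,len(p),b.round(1).tolist())
q=np.array([back(c,u,.052)[:2] for u in [(441,204),(542,201),(538,249),(445,255)]]); print(q.round(4).tolist(),q.mean(0),[np.linalg.norm(q[i]-q[(i+1)%4]).round(3) for i in range(4)])
a,b=np.array([.427,.122]),np.array([.034,1]); X=np.array([1,-.034])
for z,h in ((.02,0),):
    print("rim proj",[proj(c,[*(a+s*X*.039+t*b*.147),z]).round(0).tolist() for s in(-1,1) for t in (-1,1)])
for cx in (.427,.430,.433): 
  m=np.array([cx,.211]); print("flat carton top proj",cx,[proj(c,[*(m+s*X*.029+t*b*.0475),.052]).round(0).tolist() for s in(-1,1) for t in (-1,1)])
cv2.imwrite("pics/w8c.png",cv2.resize(im[175:275,190:590],None,fx=2,fy=2,interpolation=cv2.INTER_CUBIC))
```

```text
red 410 [[459.70001220703125, 240.6999969482422], [530.0, 237.5], [530.4000244140625, 245.89999389648438], [460.0, 249.10000610351562]]
lab 2226 [[457.0, 247.60000610351562], [462.70001220703125, 202.89999389648438], [559.5, 215.10000610351562], [553.7999877929688, 259.8999938964844]]
[[0.3968, 0.1507], [0.4017, 0.255], [0.4565, 0.257], [0.4558, 0.1567]] [0.4276834  0.20485874] [np.float64(0.104), np.float64(0.055), np.float64(0.1), np.float64(0.059)]
rim proj [[276.0, 195.0], [539.0, 184.0], [282.0, 258.0], [529.0, 248.0]]
flat carton top proj 0.427 [[454.0, 203.0], [547.0, 199.0], [450.0, 253.0], [538.0, 250.0]]
flat carton top proj 0.43 [[454.0, 205.0], [546.0, 202.0], [450.0, 256.0], [538.0, 252.0]]
flat carton top proj 0.433 [[454.0, 208.0], [546.0, 204.0], [450.0, 258.0], [538.0, 255.0]]
```

View pics/w8c.png

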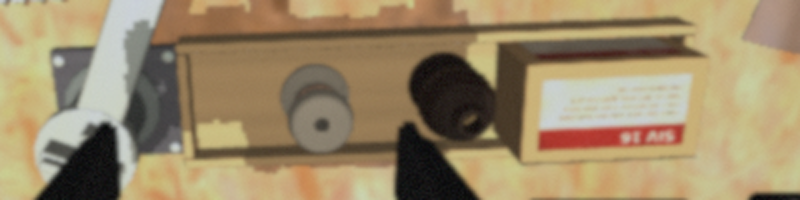

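Run:
```python
from h import *
import pickle
go((.438,.211,.10),(.438,.211,.058),(.438,.211,.20),(.38,-.38,.23))
c=cam("wrist",pickle.load(open("w8.pkl","rb")))
print("ins top",back(c,(190+320/2,175+125/2),.05),"lamp top",back(c,(190+468/2,175+122/2),.066),"collar",back(c,(190+85/2,175+150/2),.079))
```

```text
at [0.3638 0.0253 0.2182] z [ 0.  0. -1.] y [0.077 0.997 0.   ] j [-0.08 -0.58  2.23  0.    1.49 -1.57]
[0.438 0.211 0.1  ] -> [-59.6 190.8 118.2]
[0.438 0.211 0.058] -> [-0. -0. 42.]
[0.438 0.211 0.2  ] -> [   0.    0. -142.]
[ 0.38 -0.38  0.23] -> [  12.1 -593.7  -30. ]
ins top [0.42793183 0.05468969 0.05      ] lamp top [0.42515568 0.12939113 0.066     ] collar [ 0.4194776  -0.06481457  0.079     ]
```

Call:
arm_command(
  moves=[
    {"tx":-15,"ty":47,"tz":0,"wx":0,"wy":0,"wz":0},
    {"tx":-15,"ty":48,"tz":0,"wx":0,"wy":0,"wz":0},
    {"tx":-15,"ty":48,"tz":0,"wx":0,"wy":0,"wz":0},
    {"tx":-14.6,"ty":48,"tz":20,"wx":0,"wy":0,"wz":0},
    {"tx":0,"ty":0,"tz":40,"wx":0,"wy":0,"wz":0},
    {"tx":0,"ty":0,"tz":40,"wx":0,"wy":0,"wz":0},
    {"tx":0,"ty":0,"tz":30,"wx":0,"wy":0,"wz":0},
    {"tx":0,"ty":0,"tz":20,"wx":0,"wy":0,"wz":0},
    {"tx":0,"ty":0,"tz":8,"wx":0,"wy":0,"wz":0},
    {"tx":0,"ty":0,"tz":0,"wx":0,"wy":0,"wz":0},
  ],
  claw=0,
)

```text
t: 35.48
eef_pos: [0.4376, 0.2112, 0.0601]
orientation: [-0.0, 0.038, 0.999, -0.0]
contact_force: [0.7, -0.6, -0.3]
width: 0.0004
finger_force: 0.0
```

Call:
arm_command(
  moves=[
    {"tx":0,"ty":0,"tz":3,"wx":0,"wy":0,"wz":0},
    {"tx":0,"ty":0,"tz":3,"wx":0,"wy":0,"wz":0},
    {"tx":0,"ty":0,"tz":0,"wx":0,"wy":0,"wz":0},
  ],
)

```text
t: 35.85
eef_pos: [0.4378, 0.2113, 0.0545]
orientation: [0.0, 0.038, 0.999, 0.0]
contact_force: [-0.3, -0.4, 1.2]
width: 0.0
finger_force: 0.0
```

The carton's top is no higher than 0.0545, so it lies flat. Next I'll take a close look straight down at the shaft and then the key, combined in one picture.

Call:
arm_command(
  moves=[
    {"tx":0,"ty":0,"tz":-40,"wx":0,"wy":0,"wz":0},
    {"tx":0,"ty":0,"tz":-60,"wx":0,"wy":0,"wz":0},
    {"tx":0,"ty":0,"tz":-60,"wx":0,"wy":0,"wz":0},
    {"tx":0,"ty":-40,"tz":0,"wx":0,"wy":0,"wz":0},
    {"tx":0,"ty":-40,"tz":0,"wx":0,"wy":0,"wz":0},
    {"tx":0,"ty":-40,"tz":0,"wx":0,"wy":0,"wz":0},
    {"tx":0,"ty":-40,"tz":0,"wx":0,"wy":0,"wz":0},
    {"tx":0,"ty":-40,"tz":0,"wx":0,"wy":0,"wz":0},
    {"tx":0,"ty":-40,"tz":0,"wx":0,"wy":0,"wz":0},
    {"tx":0,"ty":-40,"tz":0,"wx":0,"wy":0,"wz":0},
    {"tx":0,"ty":0,"tz":0,"wx":0,"wy":0,"wz":0},
    {"tx":0,"ty":0,"tz":0,"wx":0,"wy":0,"wz":0},
  ],
  claw=0.6,
)

```text
t: 37.35
eef_pos: [0.4166, -0.0677, 0.2144]
orientation: [0.0, 0.038, 0.999, 0.0]
contact_force: [0.6, 0.5, 0.1]
width: 0.0569
finger_force: 0.0
```

Run:
```python
from h import *
import pickle
o=get_obs(); snap("wrist","b.png"); pickle.dump(o,open("b.pkl","wb")); go((.415,-.42,.215)); print(proj(cam("wrist",o),(.42,-.068,.101)))
```

```text
at [ 0.4166 -0.0673  0.2143] z [ 0.  0. -1.] y [0.075 0.997 0.   ] j [-0.29 -0.41  2.13  0.    1.43 -1.78]
[ 0.415 -0.42   0.215] -> [ -24.8 -351.8   -0.7]
[318.05010635 201.11901129]
```

Call:
arm_command(
  moves=[
    {"tx":-3,"ty":-44,"tz":0,"wx":0,"wy":0,"wz":0},
    {"tx":-3,"ty":-44,"tz":0,"wx":0,"wy":0,"wz":0},
    {"tx":-3,"ty":-44,"tz":0,"wx":0,"wy":0,"wz":0},
    {"tx":-3,"ty":-44,"tz":0,"wx":0,"wy":0,"wz":0},
    {"tx":-3,"ty":-44,"tz":0,"wx":0,"wy":0,"wz":0},
    {"tx":-3,"ty":-44,"tz":0,"wx":0,"wy":0,"wz":0},
    {"tx":-3,"ty":-44,"tz":0,"wx":0,"wy":0,"wz":0},
    {"tx":-4,"ty":-44,"tz":0,"wx":0,"wy":0,"wz":0},
    {"tx":0,"ty":0,"tz":0,"wx":0,"wy":0,"wz":0},
    {"tx":0,"ty":0,"tz":0,"wx":0,"wy":0,"wz":0},
  ],
)

```text
t: 38.65
eef_pos: [0.4155, -0.4195, 0.2139]
orientation: [-0.0, 0.037, 0.999, 0.001]
contact_force: [0.9, -0.1, 0.9]
width: 0.0572
finger_force: 0.0
```

Run:
```python
from h import *
import pickle
o=get_obs(); a=snap("wrist","a.png"); pickle.dump(o,open("a.pkl","wb")); go()
b=cv2.imread("pics/b.png"); a=a[:,:,::-1]
f=lambda im,u,v: cv2.resize(im[v:v+140,u:u+100],None,fx=4,fy=4,interpolation=cv2.INTER_CUBIC)
u,v=proj(cam("wrist",o),(.415,-.42,.078)); print(u,v)
def br(m): return np.clip(m.astype(float)*1.8+20,0,255).astype(np.uint8)
cv2.imwrite("pics/m.png",np.hstack([f(b,268,130),br(f(a,int(u)-50,int(v)-70))])); print("key crop origin",int(u)-50,int(v)-70)
```

```text
at [ 0.4155 -0.4193  0.214 ] z [-0.     0.001 -1.   ] y [0.074 0.997 0.001] j [-0.88 -0.01  1.79  0.    1.36 -2.38]
317.4512577849856 189.99011920777997
key crop origin 267 119
```

View pics/m.png

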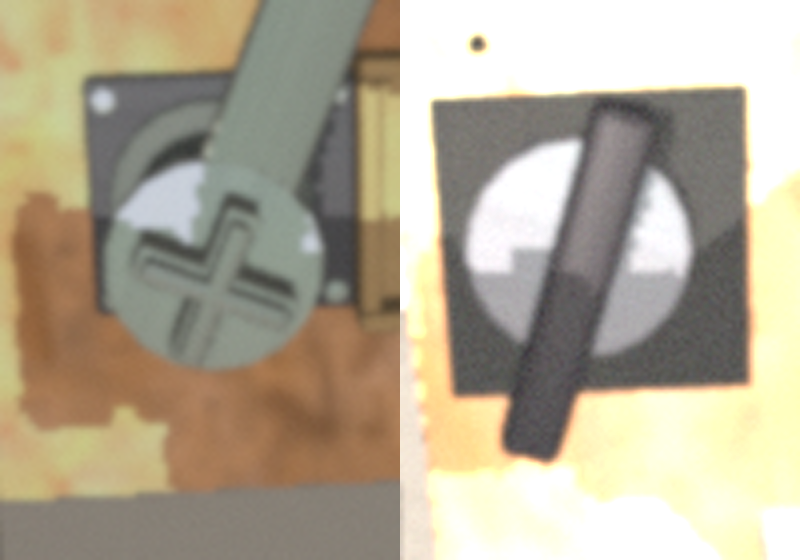

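The shaft's collar is centred at (215,264) in the crop, with the tooth cross tilted about 18–19°. The key bar's top runs from (624,112) to (532,452) and its hub disc is centred at (579,247).

Run:
```python
from h import *
import pickle
cb=cam("wrist",pickle.load(open("b.pkl","rb"))); ca=cam("wrist",pickle.load(open("a.pkl","rb")))
B=lambda u,z: back(cb,(u[0]/4+268-.4,u[1]/4+130-.4),z)[:2]
A=lambda u,z: back(ca,((u[0]-400)/4+267-.4,u[1]/4+119-.4),z)[:2]
ang=lambda d: np.degrees(np.arctan2(d[1],d[0])).round(2)
print("collar",B((215,264),.079),"cross",B((216,287),.101))
print("tooth angles",ang(B((293,310),.101)-B((140,262),.101)), ang(B((240,222),.101)-B((190,362),.101)))
m0=(B((262,0),.079)+B((372,0),.079))/2; m1=(B((215,150),.079)+B((310,165),.079))/2; print("arm",ang(m0-m1),ang(B((262,0),.079)-B((215,150),.079)),ang(B((372,0),.079)-B((300,190),.079)), "arm from axis",ang(m0-B((215,264),.079)))
e,f=A((624,112),.078),A((532,452),.078); print("bar",e,f,(e+f)/2,np.linalg.norm(e-f),ang(e-f),"hub",A((579,247),.036))
print("mat",[A(u,.004).round(4).tolist() for u in [(432,102),(745,88),(748,383),(456,395)]],np.mean([A(u,.004) for u in [(432,102),(745,88),(748,383),(456,395)]],0))
```

```text
collar [ 0.42169962 -0.06503742] cross [ 0.42044818 -0.06492142]
tooth angles 67.44 156.96
arm 157.55 158.63 156.41 arm from axis 155.42
bar [ 0.37503154 -0.41234349] [ 0.45544622 -0.44041966] [ 0.41523888 -0.42638158] 0.0851750667137013 160.75 hub [ 0.41560815 -0.42654306]
mat [[0.379, -0.4652], [0.3817, -0.3782], [0.4685, -0.3812], [0.4658, -0.4679]] [ 0.42372685 -0.42310324]
```

Call:
arm_command(
  moves=[
    {"tx":0,"ty":0,"tz":20,"wx":0,"wy":0,"wz":0.131},
    {"tx":0,"ty":0,"tz":20,"wx":0,"wy":0,"wz":0.131},
    {"tx":12.8,"ty":-6.7,"tz":30,"wx":0,"wy":0,"wz":0},
    {"tx":0,"ty":0,"tz":30,"wx":0,"wy":0,"wz":0},
    {"tx":0,"ty":0,"tz":25,"wx":0,"wy":0,"wz":0},
    {"tx":0,"ty":0,"tz":15,"wx":0,"wy":0,"wz":0},
    {"tx":0,"ty":0,"tz":15,"wx":0,"wy":0,"wz":0},
    {"tx":0,"ty":0,"tz":9,"wx":0,"wy":0,"wz":0},
    {"tx":0,"ty":0,"tz":0,"wx":0,"wy":0,"wz":0},
  ],
)

```text
t: 39.83
eef_pos: [0.4005, -0.4226, 0.0498]
orientation: [-0.0, 0.168, 0.986, 0.0]
contact_force: [-0.4, -0.0, -0.2]
width: 0.0571
finger_force: 0.0
```

Run:
```python
from h import *
go((.4012,-.4214,.049))
```

```text
at [ 0.4005 -0.4226  0.0498] z [-0.     0.001 -1.   ] y [0.331 0.944 0.   ] j [-0.9   0.14  1.93  0.    1.07 -2.14]
[ 0.4012 -0.4214  0.049 ] -> [-0.2  1.4  0.8]
```

Call:
arm_command(
  moves=[
    {"tx":0,"ty":1.4,"tz":0.8,"wx":0,"wy":0,"wz":0},
    {"tx":0,"ty":0,"tz":0,"wx":0,"wy":0,"wz":0},
  ],
)

```text
t: 40.08
eef_pos: [0.4014, -0.4219, 0.0502]
orientation: [0.0, 0.168, 0.986, -0.0]
contact_force: [0.4, 0.1, -0.3]
width: 0.0571
finger_force: 0.0
```

Call:
arm_command(
  moves=[
    {"tx":0,"ty":0,"tz":0,"wx":0,"wy":0,"wz":0},
    {"tx":0,"ty":0,"tz":0,"wx":0,"wy":0,"wz":0},
    {"tx":0,"ty":0,"tz":0,"wx":0,"wy":0,"wz":0},
    {"tx":0,"ty":0,"tz":0,"wx":0,"wy":0,"wz":0},
    {"tx":0,"ty":0,"tz":0,"wx":0,"wy":0,"wz":0},
    {"tx":0,"ty":0,"tz":0,"wx":0,"wy":0,"wz":0},
  ],
  claw=0,
)

```text
t: 40.83
eef_pos: [0.401, -0.4214, 0.0494]
orientation: [-0.0, 0.168, 0.986, 0.0]
contact_force: [-0.1, 0.4, 0.3]
width: 0.0157
finger_force: 30.0
```

Call:
arm_command(
  moves=[
    {"tx":0,"ty":0,"tz":-15,"wx":0,"wy":0,"wz":0},
    {"tx":0,"ty":0,"tz":-40,"wx":0,"wy":0,"wz":0},
    {"tx":0,"ty":0,"tz":-40,"wx":0,"wy":0,"wz":0.061},
    {"tx":0,"ty":0,"tz":-40,"wx":0,"wy":0,"wz":0},
    {"tx":0,"ty":0,"tz":0,"wx":0,"wy":0,"wz":0},
    {"tx":0,"ty":0,"tz":0,"wx":0,"wy":0,"wz":0},
  ],
)

```text
t: 41.58
eef_pos: [0.4004, -0.4208, 0.1828]
orientation: [-0.001, 0.198, 0.98, 0.001]
contact_force: [-0.0, -0.6, -4.0]
width: 0.016
finger_force: 30.0
```

Run:
```python
from h import *
go((.407,-.0591,.184))
```

```text
at [ 0.4004 -0.4208  0.1828] z [-0.002  0.002 -1.   ] y [0.388 0.922 0.001] j [-0.9  -0.    1.84 -0.    1.31 -2.07]
[ 0.407  -0.0591  0.184 ] -> [134.3 335.9  -0.6]
```

Call:
arm_command(
  moves=[
    {"tx":13.4,"ty":33.6,"tz":0,"wx":0,"wy":0,"wz":0},
    {"tx":13.4,"ty":33.6,"tz":0,"wx":0,"wy":0,"wz":0},
    {"tx":13.4,"ty":33.6,"tz":0,"wx":0,"wy":0,"wz":0},
    {"tx":13.4,"ty":33.6,"tz":0,"wx":0,"wy":0,"wz":0},
    {"tx":13.4,"ty":33.6,"tz":0,"wx":0,"wy":0,"wz":0},
    {"tx":13.4,"ty":33.6,"tz":0,"wx":0,"wy":0,"wz":0},
    {"tx":13.4,"ty":33.6,"tz":0,"wx":0,"wy":0,"wz":0},
    {"tx":13.4,"ty":33.6,"tz":0,"wx":0,"wy":0,"wz":0},
    {"tx":13.4,"ty":33.6,"tz":0,"wx":0,"wy":0,"wz":0},
    {"tx":13.4,"ty":33.6,"tz":0,"wx":0,"wy":0,"wz":0},
    {"tx":0,"ty":0,"tz":0,"wx":0,"wy":0,"wz":0},
    {"tx":0,"ty":0,"tz":0,"wx":0,"wy":0,"wz":0},
    {"tx":0,"ty":0,"tz":0,"wx":0,"wy":0,"wz":0},
  ],
)

```text
t: 43.2
eef_pos: [0.4076, -0.0605, 0.1836]
orientation: [-0.001, 0.199, 0.98, -0.0]
contact_force: [0.5, 0.6, -3.0]
width: 0.0161
finger_force: 30.0
```

Run:
```python
from h import *
go((.407,-.0591,.154),(.407,-.0591,.124))
```

```text
at [ 0.4076 -0.0605  0.1836] z [-0.002  0.    -1.   ] y [ 0.389  0.921 -0.   ] j [-0.28 -0.42  2.19 -0.    1.38 -1.45]
[ 0.407  -0.0591  0.154 ] -> [ 1.   1.1 29.6]
[ 0.407  -0.0591  0.124 ] -> [-0.  0. 30.]
```

Call:
arm_command(
  moves=[
    {"tx":0.5,"ty":0.7,"tz":15,"wx":0,"wy":0,"wz":0},
    {"tx":0,"ty":0,"tz":15,"wx":0,"wy":0,"wz":0},
    {"tx":0,"ty":0,"tz":4,"wx":0,"wy":0,"wz":0},
    {"tx":0,"ty":0,"tz":4,"wx":0,"wy":0,"wz":0},
    {"tx":0,"ty":0,"tz":4,"wx":0,"wy":0,"wz":0},
    {"tx":0,"ty":0,"tz":0,"wx":0,"wy":0,"wz":0},
  ],
)

```text
t: 43.95
eef_pos: [0.4077, -0.059, 0.1424]
orientation: [-0.0, 0.198, 0.98, -0.0]
contact_force: [-0.5, -0.7, -3.1]
width: 0.0159
finger_force: 30.0
```

Call:
arm_command(
  moves=[
    {"tx":0,"ty":0,"tz":3,"wx":0,"wy":0,"wz":0},
    {"tx":0,"ty":0,"tz":3,"wx":0,"wy":0,"wz":0},
    {"tx":0,"ty":0,"tz":0,"wx":0,"wy":0,"wz":0},
  ],
)

```text
t: 44.32
eef_pos: [0.4076, -0.059, 0.1362]
orientation: [-0.0, 0.198, 0.98, 0.0]
contact_force: [0.2, 0.2, -3.3]
width: 0.0161
finger_force: 30.0
```

Call:
arm_command(
  moves=[
    {"tx":0,"ty":0,"tz":3,"wx":0,"wy":0,"wz":0},
    {"tx":0,"ty":0,"tz":3,"wx":0,"wy":0,"wz":0},
    {"tx":0,"ty":0,"tz":3,"wx":0,"wy":0,"wz":0},
    {"tx":0,"ty":0,"tz":0,"wx":0,"wy":0,"wz":0},
  ],
)

```text
t: 44.82
eef_pos: [0.4075, -0.059, 0.127]
orientation: [-0.0, 0.198, 0.98, 0.0]
contact_force: [-0.2, 0.6, -3.3]
width: 0.0155
finger_force: 30.0
```

Call:
arm_command(
  moves=[
    {"tx":0,"ty":0,"tz":2,"wx":0,"wy":0,"wz":0},
    {"tx":0,"ty":0,"tz":1.5,"wx":0,"wy":0,"wz":0},
    {"tx":0,"ty":0,"tz":0,"wx":0,"wy":0,"wz":0},
    {"tx":0,"ty":0,"tz":0,"wx":0,"wy":0,"wz":0},
  ],
)

```text
t: 45.32
eef_pos: [0.4079, -0.0591, 0.1243]
orientation: [0.0, 0.198, 0.98, 0.0]
contact_force: [-1.5, 0.3, 0.8]
width: 0.0161
finger_force: 30.0
```

Call:
arm_command(
  moves=[
    {"tx":0,"ty":0,"tz":0.8,"wx":0,"wy":0,"wz":0},
    {"tx":0,"ty":0,"tz":0,"wx":0,"wy":0,"wz":0},
    {"tx":0,"ty":0,"tz":0,"wx":0,"wy":0,"wz":0},
    {"tx":0,"ty":0,"tz":0,"wx":0,"wy":0,"wz":0},
  ],
)

```text
t: 45.82
eef_pos: [0.408, -0.059, 0.1243]
orientation: [0.0, 0.198, 0.98, 0.0]
contact_force: [-4.4, 2.2, 5.5]
width: 0.0157
finger_force: 30.0
```

Call:
arm_command(
  moves=[
    {"tx":-0.07,"ty":1.48,"tz":0,"wx":0,"wy":0,"wz":0.1},
    {"tx":-0.07,"ty":1.48,"tz":0,"wx":0,"wy":0,"wz":0.1},
    {"tx":-0.07,"ty":1.48,"tz":0,"wx":0,"wy":0,"wz":0.1},
    {"tx":-0.07,"ty":1.48,"tz":0,"wx":0,"wy":0,"wz":0.1},
    {"tx":0,"ty":0,"tz":0,"wx":0,"wy":0,"wz":0},
  ],
)

```text
t: 46.45
eef_pos: [0.4118, -0.054, 0.1243]
orientation: [0.001, 0.388, 0.922, 0.0]
contact_force: [-1.4, 2.6, 6.1]
width: 0.0155
finger_force: 30.0
```

Run:
```python
from h import *
go(); o=get_obs(); print(o["contact_force"],o["torque"]); R,p=Rt(o); print(p[:2]-.0148*R[:2,0])
```

```text
at [ 0.4118 -0.054   0.1243] z [ 0.002  0.    -1.   ] y [0.716 0.699 0.001] j [-0.26 -0.36  2.24  0.    1.25 -1.03]
[-1.40057693  2.5679427   6.14116695] [ 0.451914    0.42988944 -0.09181117]
[ 0.42218672 -0.06459458]
```

Call:
arm_command(
  moves=[
    {"tx":-0.07,"ty":1.48,"tz":0,"wx":0,"wy":0,"wz":0.1},
    {"tx":-0.07,"ty":1.48,"tz":0,"wx":0,"wy":0,"wz":0.1},
    {"tx":-0.07,"ty":1.48,"tz":0,"wx":0,"wy":0,"wz":0.1},
    {"tx":0,"ty":0,"tz":0,"wx":0,"wy":0,"wz":0},
  ],
)

```text
t: 46.95
eef_pos: [0.4157, -0.0512, 0.1244]
orientation: [0.001, 0.521, 0.853, 0.001]
contact_force: [-0.9, 3.3, 5.9]
width: 0.0158
finger_force: 30.0
```

Call:
arm_command(
  moves=[
    {"tx":-0.07,"ty":1.48,"tz":0,"wx":0,"wy":0,"wz":0.1},
    {"tx":-0.07,"ty":1.48,"tz":0,"wx":0,"wy":0,"wz":0.1},
    {"tx":-0.07,"ty":1.48,"tz":0,"wx":0,"wy":0,"wz":0.1},
    {"tx":0,"ty":0,"tz":0,"wx":0,"wy":0,"wz":0},
  ],
)

```text
t: 47.45
eef_pos: [0.4202, -0.0495, 0.1244]
orientation: [0.001, 0.643, 0.766, 0.002]
contact_force: [1.5, 4.4, 5.8]
width: 0.016
finger_force: 30.0
```

Call:
arm_command(
  moves=[
    {"tx":-0.07,"ty":1.48,"tz":0,"wx":0,"wy":0,"wz":0.1},
    {"tx":-0.07,"ty":1.48,"tz":0,"wx":0,"wy":0,"wz":0.1},
    {"tx":0,"ty":0,"tz":0,"wx":0,"wy":0,"wz":0},
  ],
)

```text
t: 47.82
eef_pos: [0.4233, -0.0492, 0.1244]
orientation: [0.001, 0.716, 0.698, 0.002]
contact_force: [0.4, 5.0, 5.0]
width: 0.0156
finger_force: 30.0
```

Run:
```python
from h import *
go(); o=get_obs(); print(o["contact_force"],o["torque"]); R,p=Rt(o); print(p[:2]-.0148*R[:2,0])
```

```text
at [ 0.4233 -0.0492  0.1244] z [ 0.004  0.002 -1.   ] y [ 1.    -0.026  0.004] j [-0.24 -0.33  2.22  0.    1.24 -0.22]
[0.44966945 4.95205431 5.02276371] [ 0.88778486 -0.01057031 -0.03456697]
[ 0.4229288  -0.06402087]
```

Call:
arm_command(
  moves=[
    {"tx":-0.5,"ty":1,"tz":0,"wx":0,"wy":0,"wz":0.06},
    {"tx":-0.5,"ty":1,"tz":0,"wx":0,"wy":0,"wz":0.06},
    {"tx":0,"ty":0,"tz":0,"wx":0,"wy":0,"wz":0},
    {"tx":0,"ty":0,"tz":0,"wx":0,"wy":0,"wz":0},
  ],
)

```text
t: 48.32
eef_pos: [0.4252, -0.0493, 0.1247]
orientation: [-0.0, 0.756, 0.654, 0.003]
contact_force: [0.0, 8.7, 7.0]
width: 0.0159
finger_force: 30.3
```

Run:
```python
from h import *
go(); o=get_obs(); print(o["contact_force"],o["torque"]); R,p=Rt(o); print(p[:2]-.0148*R[:2,0])
```

```text
at [ 0.4252 -0.0493  0.1247] z [ 0.004  0.004 -1.   ] y [ 0.99  -0.143  0.003] j [-0.24 -0.32  2.22  0.01  1.24 -0.1 ]
[0.04364248 8.69541538 7.02406584] [1.66420328 0.11869395 0.61573639]
[ 0.42304327 -0.0639036 ]
```

Call:
arm_command(
  moves=[
    {"tx":-0.3,"ty":0.4,"tz":0,"wx":0,"wy":0,"wz":0.03},
    {"tx":0,"ty":0,"tz":0,"wx":0,"wy":0,"wz":0},
    {"tx":0,"ty":0,"tz":0,"wx":0,"wy":0,"wz":0},
    {"tx":0,"ty":0,"tz":0,"wx":0,"wy":0,"wz":0},
  ],
)

```text
t: 48.82
eef_pos: [0.4257, -0.0492, 0.1247]
orientation: [-0.001, 0.766, 0.643, 0.003]
contact_force: [0.8, 10.0, 6.7]
width: 0.0161
finger_force: 30.8
```

Run:
```python
from h import *
go(); o=get_obs(); print(o["contact_force"],o["torque"])
im=snap("top","t9.png").astype(int); old=cv2.imread("pics/t7.png")[:,:,::-1].astype(int)
c=cam("top"); ax=np.array([.4215,-.0645])
for th in (88,90,92,95,99):
    d=np.array([np.cos(np.radians(th)),np.sin(np.radians(th))]); n=np.array([-d[1],d[0]])
    for r in (.1,.14,.18):
        vals=[im[tuple(proj(c,[*(ax+r*d+k*n*.001),.079])[::-1].round().astype(int))] for k in (-16,-8,0,8,16)]
        print(th,r,[v.tolist() for v in vals])
```

```text
at [ 0.4257 -0.0492  0.1247] z [ 0.004  0.005 -1.   ] y [ 0.985 -0.172  0.003] j [-0.24 -0.32  2.22  0.01  1.24 -0.07]
[0.75567284 9.98134034 6.73174306] [1.91353704 0.08211428 0.78858185]
88 0.1 [[159, 129, 93], [152, 165, 156], [185, 193, 195], [141, 150, 139], [120, 116, 80]]
88 0.14 [[93, 89, 72], [89, 86, 67], [104, 101, 74], [124, 118, 82], [129, 123, 86]]
88 0.18 [[221, 210, 159], [220, 224, 225], [219, 222, 226], [222, 227, 230], [70, 60, 47]]
90 0.1 [[151, 153, 138], [149, 161, 151], [204, 211, 220], [124, 121, 95], [115, 110, 76]]
90 0.14 [[95, 92, 72], [96, 91, 73], [116, 110, 77], [124, 120, 80], [142, 135, 96]]
90 0.18 [[220, 224, 225], [219, 222, 226], [222, 226, 232], [67, 56, 42], [64, 54, 41]]
92 0.1 [[158, 172, 164], [185, 193, 195], [187, 193, 193], [115, 109, 76], [116, 113, 79]]
92 0.14 [[94, 90, 71], [104, 101, 74], [124, 118, 82], [137, 132, 94], [133, 129, 90]]
92 0.18 [[220, 224, 226], [222, 226, 232], [67, 56, 42], [64, 54, 41], [61, 51, 38]]
95 0.1 [[154, 165, 154], [150, 163, 155], [115, 110, 72], [118, 112, 78], [111, 106, 71]]
95 0.14 [[104, 101, 74], [124, 118, 82], [137, 132, 94], [133, 129, 90], [70, 65, 47]]
95 0.18 [[225, 228, 235], [67, 56, 42], [64, 54, 41], [66, 58, 42], [205, 186, 133]]
99 0.1 [[148, 160, 151], [124, 121, 95], [118, 112, 78], [111, 106, 71], [113, 110, 73]]
99 0.14 [[124, 120, 80], [137, 132, 94], [88, 83, 59], [65, 60, 43], [70, 66, 48]]
99 0.18 [[65, 54, 41], [61, 51, 38], [185, 166, 121], [215, 198, 142], [200, 180, 130]]
```

Call:
arm_command(
  moves=[
    {"tx":1,"ty":-1,"tz":0,"wx":0,"wy":0,"wz":-0.06},
    {"tx":1,"ty":-0.7,"tz":0,"wx":0,"wy":0,"wz":-0.05},
    {"tx":0,"ty":0,"tz":-0.6,"wx":0,"wy":0,"wz":0},
    {"tx":0,"ty":0,"tz":0,"wx":0,"wy":0,"wz":0},
  ],
)

```text
t: 49.38
eef_pos: [0.4237, -0.049, 0.1245]
orientation: [0.001, 0.731, 0.683, 0.001]
contact_force: [2.0, 3.4, 3.1]
width: 0.0158
finger_force: 29.9
```

Run:
```python
from h import *
go(); o=get_obs(); print(o["contact_force"],o["torque"])
```

```text
at [ 0.4237 -0.049   0.1245] z [ 0.003  0.001 -1.   ] y [ 0.998 -0.067  0.003] j [-0.24 -0.33  2.22  0.    1.25 -0.18]
[2.04017101 3.41744871 3.08163364] [ 0.61986089 -0.3105288   0.00163022]
```

Unloaded. I'll draw the key off straight up.

Call:
arm_command(
  moves=[
    {"tx":0.5,"ty":0,"tz":-2,"wx":0,"wy":0,"wz":0},
    {"tx":0,"ty":0,"tz":-4,"wx":0,"wy":0,"wz":0},
    {"tx":0,"ty":0,"tz":-6,"wx":0,"wy":0,"wz":0},
    {"tx":0,"ty":0,"tz":-6,"wx":0,"wy":0,"wz":0},
    {"tx":0,"ty":0,"tz":-8,"wx":0,"wy":0,"wz":0},
    {"tx":0,"ty":0,"tz":-20,"wx":0,"wy":0,"wz":0},
    {"tx":0,"ty":0,"tz":-20,"wx":0,"wy":0,"wz":0},
    {"tx":0,"ty":0,"tz":0,"wx":0,"wy":0,"wz":0},
    {"tx":0,"ty":0,"tz":0,"wx":0,"wy":0,"wz":0},
  ],
)

```text
t: 50.5
eef_pos: [0.4218, -0.0486, 0.1885]
orientation: [-0.001, 0.731, 0.683, -0.001]
contact_force: [-0.8, 0.5, -3.4]
width: 0.0161
finger_force: 30.0
```

Run:
```python
from h import *
R,p=Rt(get_obs()); t=np.array([.4235,-.4231])+.0148*R[:2,0]; print(R.round(3)); go((t[0],t[1],.186),(t[0],t[1],.06))
```

```text
[[ 0.068  0.998 -0.003]
 [ 0.998 -0.068  0.   ]
 [ 0.    -0.003 -1.   ]]
at [ 0.4218 -0.0486  0.1885] z [-0.003  0.    -1.   ] y [ 0.998 -0.068 -0.003] j [-0.24 -0.39  2.16 -0.    1.38 -0.17]
[ 0.42450338 -0.40833405  0.186     ] -> [-358.7   27.1    2.4]
[ 0.42450338 -0.40833405  0.06      ] -> [ -0.    0.3 126. ]
```

Call:
arm_command(
  moves=[
    {"tx":-36,"ty":0,"tz":0,"wx":0,"wy":0,"wz":0},
    {"tx":-36,"ty":0,"tz":0,"wx":0,"wy":0,"wz":0},
    {"tx":-36,"ty":2,"tz":0,"wx":0,"wy":0,"wz":0},
    {"tx":-36,"ty":2,"tz":0,"wx":0,"wy":0,"wz":0},
    {"tx":-36,"ty":2,"tz":0,"wx":0,"wy":0,"wz":0},
    {"tx":-36,"ty":2,"tz":0,"wx":0,"wy":0,"wz":0},
    {"tx":-36,"ty":2,"tz":0,"wx":0,"wy":0,"wz":0},
    {"tx":-36,"ty":2,"tz":0,"wx":0,"wy":0,"wz":0},
    {"tx":-36,"ty":2,"tz":0,"wx":0,"wy":0,"wz":0},
    {"tx":-36,"ty":1.7,"tz":0,"wx":0,"wy":0,"wz":0},
    {"tx":0,"ty":0,"tz":40,"wx":0,"wy":0,"wz":0},
    {"tx":0,"ty":0,"tz":40,"wx":0,"wy":0,"wz":0},
    {"tx":0,"ty":0,"tz":30,"wx":0,"wy":0,"wz":0},
    {"tx":0,"ty":0,"tz":15,"wx":0,"wy":0,"wz":0},
    {"tx":0,"ty":0,"tz":6,"wx":0,"wy":0,"wz":0},
    {"tx":0,"ty":0,"tz":0,"wx":0,"wy":0,"wz":0},
    {"tx":0,"ty":0,"tz":0,"wx":0,"wy":0,"wz":0},
  ],
)

```text
t: 52.62
eef_pos: [0.4148, -0.4098, 0.0604]
orientation: [0.001, 0.731, 0.683, -0.0]
contact_force: [-0.1, -0.1, -2.6]
width: 0.0158
finger_force: 30.0
```

Call:
arm_command(
  moves=[
    {"tx":0,"ty":0,"tz":5,"wx":0,"wy":0,"wz":0},
    {"tx":0,"ty":0,"tz":4,"wx":0,"wy":0,"wz":0},
    {"tx":0,"ty":0,"tz":1.5,"wx":0,"wy":0,"wz":0},
    {"tx":0,"ty":0,"tz":0,"wx":0,"wy":0,"wz":0},
    {"tx":0,"ty":0,"tz":0,"wx":0,"wy":0,"wz":0},
  ],
)

```text
t: 53.25
eef_pos: [0.4143, -0.409, 0.0496]
orientation: [0.0, 0.731, 0.683, 0.0]
contact_force: [-1.7, 3.9, 5.6]
width: 0.0158
finger_force: 30.0
```

In contact with the mat. I'll release, lift and back away.

Call:
arm_command(
  moves=[
    {"tx":0,"ty":0,"tz":-0.5,"wx":0,"wy":0,"wz":0},
    {"tx":0,"ty":0,"tz":0,"wx":0,"wy":0,"wz":0},
    {"tx":0,"ty":0,"tz":0,"wx":0,"wy":0,"wz":0},
    {"tx":0,"ty":0,"tz":-10,"wx":0,"wy":0,"wz":0},
    {"tx":0,"ty":0,"tz":-20,"wx":0,"wy":0,"wz":0},
    {"tx":0,"ty":0,"tz":-40,"wx":0,"wy":0,"wz":0},
    {"tx":0,"ty":0,"tz":-50,"wx":0,"wy":0,"wz":0},
    {"tx":0,"ty":-30,"tz":-40,"wx":0,"wy":0,"wz":0},
    {"tx":0,"ty":-30,"tz":0,"wx":0,"wy":0,"wz":0},
    {"tx":40,"ty":-20,"tz":0,"wx":0,"wy":0,"wz":0},
    {"tx":40,"ty":0,"tz":0,"wx":0,"wy":0,"wz":0},
    {"tx":40,"ty":0,"tz":0,"wx":0,"wy":0,"wz":0},
    {"tx":0,"ty":0,"tz":0,"wx":0,"wy":0,"wz":0},
    {"tx":0,"ty":0,"tz":0,"wx":0,"wy":0,"wz":0},
  ],
  claw=0.4,
)

```text
t: 55.0
eef_pos: [0.3427, -0.2844, 0.2102]
orientation: [0.001, 0.731, 0.683, -0.0]
contact_force: [0.1, -0.3, -0.2]
width: 0.0382
finger_force: 0.0
```

Run:
```python
from h import *
go(); im=snap("top","t10.png"); old=cv2.imread("pics/top0.png")[:,:,::-1]
c=cam("top")
def dark(i):
    g=i.astype(int).max(2); m=np.zeros(g.shape,np.uint8); m[160:215,405:460]=(g[160:215,405:460]<25); p=np.argwhere(m)[:,::-1]
    if len(p)<10: return len(p)
    r=cv2.minAreaRect(p.astype(np.float32)); return len(p),r, back(c,r[0],.07).round(3)
print(dark(old)); print(dark(im))
p0=proj(c,(.4215,-.0645,.079)); print("arm colours",[[im[tuple(proj(c,[.4215+.035*r+k,-.0645+r,.079])[::-1].round().astype(int))].tolist() for k in (-.018,-.006,.006,.018)] for r in (.08,.12,.16,.185,.2)])
```

```text
at [ 0.3427 -0.2844  0.2102] z [ 0.001 -0.002 -1.   ] y [ 0.998 -0.067  0.002] j [-0.81 -0.35  2.09 -0.    1.4  -0.75]
0
0
arm colours [[[227, 221, 160], [231, 234, 242], [226, 230, 232], [204, 191, 137]], [[222, 219, 192], [228, 232, 239], [227, 229, 234], [231, 221, 159]], [[230, 226, 163], [232, 234, 242], [227, 230, 234], [211, 196, 139]], [[82, 73, 58], [222, 227, 233], [232, 236, 237], [229, 215, 155]], [[77, 64, 50], [80, 71, 59], [77, 69, 53], [228, 213, 152]]]
```

Run:
```python
from h import *
im=cv2.imread("pics/t10.png"); c=cam("top"); ax=np.array([.4133,-.424]); d=np.array([.068,.998]); n=np.array([.998,-.068])
for k in (-28,-20,-12,-6,0,6,12,20,28):
    print(k,[int(im[tuple(proj(c,[*(ax+a*d+k*.001*n),.078 if abs(k)<10 else .036])[::-1].round().astype(int))].max()) for a in (-.055,-.04,-.025,-.012,0,.012,.025,.04,.055)])
```

```text
-28 [118, 158, 142, 129, 118, 110, 101, 89, 75]
-20 [46, 154, 155, 140, 123, 115, 109, 102, 87]
-12 [123, 140, 163, 155, 133, 124, 115, 107, 94]
-6 [113, 122, 127, 143, 154, 150, 139, 116, 109]
0 [106, 118, 124, 135, 152, 156, 149, 123, 115]
6 [99, 113, 123, 130, 140, 154, 156, 130, 118]
12 [118, 124, 133, 147, 154, 154, 133, 121, 114]
20 [109, 119, 123, 136, 149, 160, 144, 127, 115]
28 [97, 116, 122, 127, 135, 153, 157, 139, 123]
```

Run:
```python
from h import *
im=snap("scene","s10.png"); c=cam("scene"); ax=np.array([.4133,-.424]); d=np.array([.068,.998])
print("bar centre px",proj(c,[*ax,.068]),"ends",proj(c,[*(ax+.045*d),.068]),proj(c,[*(ax-.045*d),.068]))
g=im.max(2); u,v=proj(c,[*ax,.06]).astype(int)
for r in range(v-20,v+26,2): print(r,''.join('#' if x<30 else '+' if x<60 else '-' if x<110 else '.' for x in g[r,u-32:u+33]))
```

```text
bar centre px [393.98046403 309.47045662] ends [384.17228465 292.84507779] [404.4036807  327.13835592]
291 .................................................................
293 .......................--+.......................................
295 .....................+++#++-.....................................
297 ....................-###+++#-....................................
299 .....................+###+++#+...................................
301 ......................-###+++#+-......--.........................
303 .......................-###++##+---++++++-.......................
305 ........................-###+++##+++++++++-......................
307 ......................---####+++#+#++++++++-.....................
309 ...................-++--+++###+++#+++++++++++....................
311 ..............---+++-----+++####++++++---+++++-..................
313 .........--+++++++---------++####++++++---+++++-.................
315 .......-++++++++++-----------++##+++++++---++++++................
317 ........-++++++++--------------+###++++++---++++++-..............
319 .........-+++++++---------------+###+++#+++--++++++-.............
321 ...........+++++++---------------+###+++#++++++++++++............
323 ............+++++++--------------++####++++#++++++++++...........
325 .............-+++##+--------------++####+++#+##++++++++-.........
327 ..............-+++##++--------------++########++++++++++-........
329 ...............-+++###++------------++######++++++++++++++-......
331 ................-++++##++#+++------++++###+++++++++++++++++-.....
333 ..................++++##+++++++###########++++++++++++++++-......
335 ...................+#+++++++++#############++++++++++--..........
```

The key stands upright on its mat, with its bar where predicted. I'll hand in.

```bash
python3 -c "
from cell import sign_off
print(sign_off())"
```

```text
the job is handed in; nothing more can be done
None
```

The job is handed in: the low carton, the lampholder and the insulator stand in the tray, the retaining arm is at its stop over the row, and the key is back upright on its mat; my camera and force checks agreed with this, but the sign-off gave no verdict.

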